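# Put the ravioli stamps away in their latched case

## Robot

A 6-joint arm with a two-finger parallel gripper is mounted at the origin on a cart in front of the work surface, level with it; the furniture and walls round the work are solid. World frame = base frame: x ahead of the robot, y to its left, z up, the work surface at z = 0. Lengths are in mm, angles in rad, forces in N, time in s.
With the tool pointing down it reaches from about 350 to 925 mm from the base axis. Payload 6.4 kg.
Tool frame: the origin (TCP) lies midway between the tips of the shut fingers; the grasp point (between the pads) lies r.pinch_z behind it (r.pinch_z is the distance from the TCP to the grasp point, in mm); z points along the fingers, y is the line along which they close (so a half turn about z gives the same grasp; the last joint's range is limited). The gripper opens to 85 mm and grips with 20 to 120 N. Pads are 22 mm wide; open, the fingers measure 114 mm over their backs; the gripper's body (76 mm by 85 mm) begins 54 mm behind the grasp point. The pads swing forward as they close: fully open they stand 13 mm farther back than shut.
Start: joints at [1.163, 0.245, 1.558, -0, 1.339, -0.174], TCP at [150.586, 632.327, 231.29] pointing down, gripper open.
Joint ranges: [-3.13, 3.13], [-1.02, 2.26], [0.13, 2.54], [-0.95, 4.09], [0.21, 2.88], [-2.74, 2.74]. Speed limits (rad/s): [2.57, 2.57, 3.14, 3.14, 3.14, 3.14].

## Interface

Orientations are given as a 3x3 rotation matrix whose columns are the frame's x, y, z axes.
In Python, from bench import r gives the robot as it stands.
- The arm moves only by the tool servo_tool, never from a script. Its argument "deltas" is a list of rows, each a list of 7 numbers: the shift along the world's x, y, z normalised to -1 to 1, where 1 is 0.75 m, then the turn, a rotation vector about the world's x, y, z normalised to -1 to 1, where 1 is 8 degrees, then the opening, from 0 (shut) to 1 (fully open). In form: [[dx, dy, dz, ax, ay, az, fingers], ...]. A call has 1 to 5 rows; each row shifts and turns the commanded pose from where the row before left it; what a row does not reach is not made up. A row lasts 1/8 s, in which the tool goes at most 62.5 mm and 10.7 degrees, less where a joint would pass 70% of its speed; a pose out of reach is approached as far as the arm can. A call with a number of a shift or a turn outside -1 to 1 is refused whole. A call with a gripper value outside its range is refused whole. The fingers move at their own pace and stop on an object; the grip force is fixed at half the most. Time passes only in rows, so rows that do not move let the fingers close. It gives the time, the measured TCP pose, the force, the opening and the grip force at its end, in the units of the state.
- r.get_state(): the state, without advancing time (a new reading comes with each control period).
- r.camera(name): name is "scene" or "side" or "wrist"; returns (picture, depth): 420x560x3 uint8, red, green, blue; 420x560 float32, mm along the optical axis (not along the pixel's ray), 0 where there is no reading.
- r.camera_info(name): a dict with "fx", "fy", "cx", "cy" (pixels), "world_to_cam" (4x4, takes a point from world to camera coordinates). Camera axes: x right, y down, z forward; pixel columns grow to the right and rows downward; lengths in mm; the calibration is good to about 2 mm. A picture is of the moment at which its call begins: read the wrist's pose just before it. camera_info takes no time and is no camera call; for the wrist camera it gives the pose at the moment of the call.
- r.finish_job(): hands the job in; it is judged then, once.
Trained networks look in the newest picture that a camera, given by its name, has taken for a name from the list of things; names that differ only in an ending like _2 or _b are one class to them, and where a whole thing is asked for, a point or a joint stands for the part that bears it (a point fixed in the world has none). Each returns a list of dicts, best first, with "conf" (0 to 1); they miss things now and then, are a little off and sometimes report something else, mostly with a low value. They report only what shows in the picture. A call takes as long as a camera call. They do not tell look-alikes from the thing itself.
- r.cut_out(camera, thing): "pixels" (420x560 bool, what is visible of it) and "centre" ([row, column] in pixels, amid what is visible of it).
- r.mark_of(camera, thing): "centre" ([row, column] in pixels: a listed point, or the origin of a listed thing).
The state is a dict: "time": time; "joint_pos": joint angles; "qvel": joint speeds; "tau": joint torques, N m; "tool_pos": TCP position; "orientation": TCP orientation; "contact_force": force on the tool from outside, world axes, zero at the start; "wrist_torque": the same for the moment, N m; "finger_gap": opening from 0.0 (shut) to 1.0 (fully open); "grip_force": force on a finger pad.
Only numpy, scipy, OpenCV 4.12 (cv2) and the standard library are available. Lean on these libraries where they do the work, as an engineer would, in place of code of your own. Each camera call takes 0.05 s, during which the arm holds its last target. There are 200 camera calls.

## Task

Put the washed ravioli stamps away: swing the hasp off its staple, open the lid right up, and set every stamp that lies on the worktop into a pocket of its own size, toothed edge down and knob up, sitting flat on the pocket's floor. Then shut the lid fully and swing the hasp home over the staple, leaving the other things on the worktop where they are.

Things in the scene. Friction and masses are not known exactly. Their poses are not given: they have to be found in the camera images.
- case: wooden case 110 (x) x 364 (y) mm, fixed; origin: centre of its underside on the worktop; x to its back, its front with the hasp faces the robot. Base block 54 mm high with four square pockets in a row along y, 90 mm apart, 16 mm deep. Closed lid: 108 mm high; 47 mm from the base's rim to the lid's ceiling
- pocket_large_1 (a point): centre of the floor of a large pocket, 66 x 66 mm, 38 mm above the worktop; axes as the case's
- pocket_large_2 (a point): centre of the floor of the other large pocket, 66 x 66 mm
- pocket_small_1 (a point): centre of the floor of a small pocket, 56 x 56 mm, 38 mm above the worktop; axes as the case's
- pocket_small_2 (a point): centre of the floor of the other small pocket, 56 x 56 mm
- lid (a joint): lid angle in rad: 0 shut, grows as the front edge rises, at most 1.9 (leaning back past upright at 1.57). The hinge is stiff: the lid stays where it is left; about 5 N at a pull knob moves it
- lid_hinge (a point): middle of the lid's hinge axis at the back edge of the case, 54 mm up; the axis is the case's y
- pull_right (a point): centre of the right-hand brass pull knob on the lid's front (moves with the lid): 18 mm thick, its head from 10 to 28 mm in front of the lid; shut, it lies 132 mm in front of the hinge axis, 22 mm above it and 76 mm above the worktop. Pinched from above across y, it turns between the fingers as the lid swings
- pull_left (a point): centre of the like knob on the left; either will do
- hasp (a joint): hasp angle in rad relative to the lid: 0 hanging straight down, over the staple when the lid is shut; grows as its lower end swings out towards the robot and up (1.57 straight out), at most 2.6. Stays where it is left (under 1 N at the tab moves it). Clear of the staple above about 0.4; below that it holds the lid down
- hasp_pin (a point): middle of the hasp's hinge pin on the lid's front, 84 mm above the worktop when the lid is shut; the axis is the case's y
- hasp_tab (a point): middle of the thumb tab at the hasp's free end, 61 mm from the pin: 26 mm wide along y, 4.5 mm thick, flaring 32 mm out in front of the strap; with the hasp home this point is 26 mm above the worktop and 24 mm in front of the case; it can be pinched across y from above, the tool leaning 20 to 30 degrees back from the lid
- staple (a point): middle of the small brass loop on the front of the case's base that the slot of the hasp goes over; it stands out 14 mm, at 44 mm above the worktop
- large_stamp_1: large ravioli stamp: square metal head 60 x 60 x 22 mm, toothed edge round its underside; on a 16 mm neck a round wooden knob 28 mm thick (30 to 44 mm above the underside, domed to 58). Origin: centre of the underside; +z out through the knob; x, y square with the head. 170 g. Starts on a flat side, knob level and roughly to the robot's right; knocked, it may rest on knob and edge, dipping 34 deg.
- large_stamp_2: large ravioli stamp: square metal head 60 x 60 x 22 mm, toothed edge round its underside; on a 16 mm neck a round wooden knob 28 mm thick (30 to 44 mm above the underside, domed to 58). Origin: centre of the underside; +z out through the knob; x, y square with the head. 170 g. Starts on a flat side, knob level and roughly to the robot's right; knocked, it may rest on knob and edge, dipping 34 deg.
- small_stamp_1: small ravioli stamp: square metal head 50 x 50 x 22 mm, toothed edge round its underside; on a 16 mm neck a round wooden knob 28 mm thick (30 to 44 mm above the underside, domed to 58). Origin: centre of the underside; +z out through the knob; x, y square with the head. 140 g. Starts on a flat side, knob level and roughly to the robot's right; knocked, it may rest on knob and edge, dipping 24 deg.
- small_stamp_2: small ravioli stamp: square metal head 50 x 50 x 22 mm, toothed edge round its underside; on a 16 mm neck a round wooden knob 28 mm thick (30 to 44 mm above the underside, domed to 58). Origin: centre of the underside; +z out through the knob; x, y square with the head. 140 g. Starts on a flat side, knob level and roughly to the robot's right; knocked, it may rest on knob and edge, dipping 24 deg.
- salt_bowl: little wooden salt bowl, 67 mm wide and 29 mm high, a bystander
- timer: round white kitchen timer, 65 mm, a bystander at the back
- measuring_spoon: steel measuring spoon, 117 mm long, a bystander
- matches: match box, 64 x 110 x 19 mm, a bystander
Things that resemble listed ones, but are neither listed nor needed, are in the scene too. What is shaped like the small_stamp_2 but blue or purple is not meant.

How it is judged:
By the outcome, as a careful person would: the job done as asked, in the order asked, and still so for the second after the job is handed in, with the robot touching nothing.
Of large_stamp_1, large_stamp_2, small_stamp_1, small_stamp_2 only 2 to 4 are there at a start; the rules pass over those that are not, and their reading is None.
At some moment in a run one of large_stamp_1, large_stamp_2, small_stamp_1, small_stamp_2 may be knocked a few centimetres aside while the robot is not near it.
Once in a run the grip may slacken for a moment while it holds something.
It also fails if it takes over 210 s, if anything falls off the work surface, if the arm or the gripper's body presses on something with over 40 N, if the wrist force passes 120 N, or if a joint passes its speed limit or range.

## Working session

There is one attempt and no reset: what is moved stays moved. The work goes in short steps, Python scripts to look and compute and a tool call to move; the robot and the scene stay as the last step left them, time stands still between calls to the robot, and variables do not carry over. Pictures are saved under pics/ and viewed, at most 14 in all, crops included, and the job is handed in when it is done.

Besides the shell and the picture viewer there is one more tool, called after "Call:" by a JSON object that holds its "op" and its "data", one argument or row to a line. servo_tool: Moves the arm, as the interface text tells. Scaled input: -1 to 1 covers 0.75 m each way for a shift and 8 degrees each way for a turn. Its arguments: {"type":"object","properties":{"deltas":{"type":"array","items":{"type":"array","items":{"type":"number","minimum":-1,"maximum":1}}}},"required":["deltas"]}

```bash
ls; mkdir -p pics; cat > h.py <<'E'
from bench import r
import numpy as np, cv2
from scipy.spatial.transform import Rotation as R
def look(cam,name=None):
    p,d=r.camera(cam); 
    if name: cv2.imwrite(f'pics/{name}.png',p[:,:,::-1])
    return p,d
def pts(cam,rc,z,info=None):
    """world points: depth array z at pixel rc (rows,cols)"""
    i=info or r.camera_info(cam); rc=np.atleast_2d(rc).astype(float); z=np.atleast_1d(z)
    c=np.c_[(rc[:,1]-i['cx'])/i['fx']*z,(rc[:,0]-i['cy'])/i['fy']*z,z]
    W=np.linalg.inv(i['world_to_cam']); return c@W[:3,:3].T+W[:3,3]
def onplane(cam,rc,h):
    a=pts(cam,rc,1.0)[0];b=pts(cam,rc,1000.0)[0]; return a+(b-a)*(h-a[2])/(b[2]-a[2])
def mask_pts(cam,m,d):
    rr,cc=np.nonzero(m&(d>0)); return pts(cam,np.c_[rr,cc],d[rr,cc])
E
python3 - <<'E'
from h import *
np.set_printoptions(precision=1,suppress=True)
s=r.get_state(); print(s['tool_pos'],s['orientation'],r.pinch_z,s['time'])
for c in ('scene','side'):
    p,d=look(c,c+'0'); print(c,np.linalg.inv(r.camera_info(c)['world_to_cam']))
    for t in ('pocket_large_1','case','large_stamp_1','small_stamp_1','pull_left','pull_right','hasp_pin','hasp_tab','staple','lid_hinge','salt_bowl','timer','measuring_spoon','matches'):
        for k in r.mark_of(c,t):
            rc=k['centre']; i,j=np.clip(np.round(rc).astype(int),0,[419,559])
            print(t,round(k['conf'],2),np.array(rc),pts(c,rc,d[i,j])[0])
E
```

```text
pics
[150.4 631.8 230.1] [[-1.   0.2 -0. ]
 [ 0.2  1.  -0. ]
 [ 0.  -0.  -1. ]] 18.700000000000003 0.0
scene [[  -0.7   -0.3    0.6 -673.4]
 [  -0.7    0.3   -0.6 1342.3]
 [   0.    -0.9   -0.5 1060.8]
 [   0.     0.     0.     1. ]]
pocket_large_1 0.66 [246.2 251.7] [137.6 583.3 334.9]
pocket_large_1 0.62 [220.8 266.8] [479.3 178.7 108. ]
pocket_large_1 0.16 [280.1 178. ] [519.3 585.2  20.9]
large_stamp_1 0.58 [208.5 293.6] [559.  -71.4  34. ]
large_stamp_1 0.48 [220.  311.6] [410.9 -17.3  57. ]
small_stamp_1 0.67 [206.8 330.4] [ 472.5 -227.6   13.9]
small_stamp_1 0.61 [221.  310.9] [411.2 -13.3  53.7]
small_stamp_1 0.54 [201.8 310.7] [ 556.8 -187.7   24. ]
pull_left 0.62 [251.4 263.7] [435.1 241.8  14.6]
pull_right 0.61 [221.6 279.5] [493.8  89.9  61. ]
hasp_pin 0.5 [232.7 268.2] [434.7 216.6  88.8]
hasp_tab 0.42 [245.6 271.3] [426.  208.6  29.8]
staple 0.78 [242.2 266.7] [439.5 220.4  45.1]
lid_hinge 0.84 [231.5 240.2] [116.  642.3 417.3]
salt_bowl 0.55 [222.3 339.4] [ 353.3 -136.6   18.7]
timer 0.52 [236.6 196.7] [698.8 360.6  22.1]
timer 0.27 [234.3 258.4] [433.4 270.4 106.3]
ti
[... 643 characters left out ...]
3 311.9] [480.8 314.2 108. ]
large_stamp_1 0.77 [191.5 272. ] [548.7 -73.8  13.1]
large_stamp_1 0.54 [193.3 311.6] [418.1 -33.3  30.6]
small_stamp_1 0.53 [108.3 324.1] [ 300.4 -432.3   38.9]
small_stamp_1 0.51 [158.  293.3] [ 453.9 -210.2   21. ]
small_stamp_1 0.47 [167.1 265.1] [ 558.4 -194.3    6. ]
pull_left 0.82 [269.5 340.6] [391.9 302.6  83.2]
pull_right 0.82 [224.1 304.8] [473.3 144.  108.7]
hasp_pin 0.22 [159.1 292.9] [ 456.1 -204.9   21.2]
staple 0.83 [252.4 318.8] [449.3 251.6 109.9]
salt_bowl 0.76 [172.9 321. ] [ 366.1 -134.    12.4]
timer 0.82 [306.6 235.5] [709.7 360.5  46.9]
measuring_spoon 0.41 [138.6 314. ] [ 359.5 -311.9    3.7]
matches 0.59 [371.1 299.4] [555.1 564.3  22. ]
```

View pics/scene0.png

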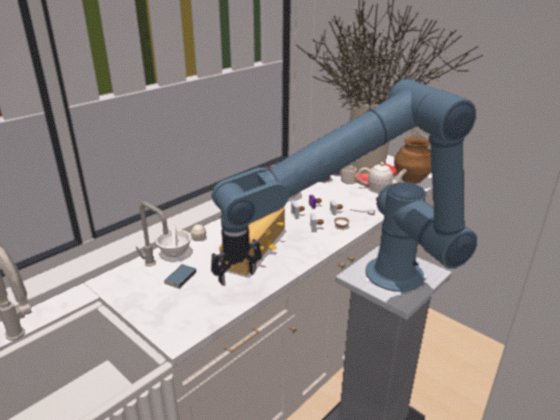

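View pics/side0.png

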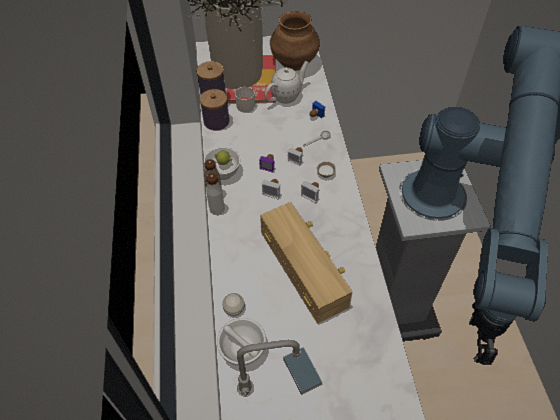

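Scene: case around (500,230) mm; grey stamps in the side picture at about (row 188,col 271), (191,311), (157,295). The purple (163,267) and blue (108,318) ones are look-alikes.

```bash
python3 - <<'E'
from h import *
np.set_printoptions(precision=1,suppress=True)
p,d=look('side'); P=pts('side',np.argwhere(np.ones_like(d)),d.ravel()).reshape(420,560,3)
v=(d>0)
def sel(x0,x1,y0,y1,z0,z1): return v&(P[...,0]>x0)&(P[...,0]<x1)&(P[...,1]>y0)&(P[...,1]<y1)&(P[...,2]>z0)&(P[...,2]<z1)
m=sel(300,750,0,480,100,116); q=P[m]; print(len(q),q[:,2].mean()); print(cv2.minAreaRect(q[:,:2].astype(np.float32)), cv2.boxPoints(cv2.minAreaRect(q[:,:2].astype(np.float32))))
m=sel(330,650,-280,20,14,90).astype(np.uint8)
n,l,st,c=cv2.connectedComponentsWithStats(m)
for k in range(1,n):
    if st[k,4]>15:
        q=P[l==k]; print(k,st[k,4],c[k],'xyz min',q.min(0),'max',q.max(0)); print('  rect',cv2.minAreaRect(q[q[:,2]>q[:,2].max()-14][:,:2].astype(np.float32)),p[l==k].mean(0))
E
```

```text
3891 108.08487456841112
((492.38128662109375, 238.2687225341797), (113.50834655761719, 367.69061279296875), 20.17205047607422) [[375.7 391.3]
 [502.5  46.1]
 [609.1  85.3]
 [482.3 430.4]]
1 162 [295.2 153.5] xyz min [ 417.5 -250.3   14.2] max [ 476.  -188.2   62.8]
  rect ((449.6538391113281, -210.706787109375), (23.237449645996094, 52.07217788696289), 54.60129165649414) [106.4 101.7  98.3]
3 166 [266.8 160.9] xyz min [ 525.7 -228.5   14.2] max [ 579.7 -167.1   58.4]
  rect ((554.32373046875, -190.62852478027344), (24.308298110961914, 49.73195266723633), 58.638057708740234) [77.5 52.5 80. ]
5 161 [324.1 168.8] xyz min [ 330.7 -176.4   14.1] max [ 380.7 -106.3   40.1]
  rect ((356.2459716796875, -138.59597778320312), (49.62398147583008, 64.17778778076172), 1.2127822637557983) [138.3 130.9 121.4]
6 230 [271.  186.5] xyz min [ 525.  -111.3   14. ] max [583.3 -41.6  67.3]
  rect ((552.185546875, -71.46975708007812), (25.9759578704834, 61.83430480957031), 55.56031036376953) [102.2  98.6  96.6]
7 235 [310.5 189. ] xyz min [390.6 -77.6  14.2] max [452.6  -9.8  67.8]
  rect ((424.6343688964844, -40.28844451904297), (25.740304946899414, 61.13288879394531), 46.81710433959961) [103.9 100.1  97.8]
```

```bash
cat >> h.py <<'E'
np.set_printoptions(precision=4,suppress=True)
YAW=20.17; C=np.array([492.4,238.3])
def ori(az,t,s=1):
    a,t=np.radians([az,t]); z=np.array([np.sin(t)*np.cos(a),np.sin(t)*np.sin(a),-np.cos(t)])
    y=s*np.array([-np.sin(a),np.cos(a),0]); return np.c_[np.cross(y,z),y,z]
def case(x,y,z,yaw=None):
    a=np.radians(YAW if yaw is None else yaw); return np.r_[C+[x*np.cos(a)-y*np.sin(a),x*np.sin(a)+y*np.cos(a)],z]
def plan(p,Ro,frm=None,n=None):
    """from current (or frm) pose: rows needed and per-row deltas"""
    if frm is None:
        s=r.get_state(); frm=(np.array(s['tool_pos']),np.array(s['orientation']))
    dp=np.asarray(p)-frm[0]; rv=R.from_matrix(Ro@np.asarray(frm[1]).T).as_rotvec(degrees=True)
    k=n or int(np.ceil(max(np.linalg.norm(dp)/62,np.linalg.norm(rv)/7.9,1)))
    print(k,'rows x',dp/750/k,rv/8/k); return np.asarray(p),np.asarray(Ro)
E
python3 - <<'E'
from h import *
Ro=ori(YAW,26); tab=case(-79,0,26); print(tab,Ro)
plan(tab-Ro[:,2]*130,Ro)
E
```

```text
[418.2448 211.0603  26.    ] [[-0.8437 -0.3448  0.4115]
 [-0.3099  0.9387  0.1512]
 [-0.4384  0.     -0.8988]]
9 rows x [ 0.0317 -0.0653 -0.0131] [ 0.0216 -0.3656  0.4581]
```

Call:
{"op": "servo_tool", "data": {
  "deltas": [
    [0.0317,-0.0653,-0.0131,0.0216,-0.3656,0.4581,1],
    [0.0317,-0.0653,-0.0131,0.0216,-0.3656,0.4581,1],
    [0.0317,-0.0653,-0.0131,0.0216,-0.3656,0.4581,1],
    [0.0317,-0.0653,-0.0131,0.0216,-0.3656,0.4581,1],
    [0.0317,-0.0653,-0.0131,0.0216,-0.3656,0.4581,1]
  ]
}}

```text
time: 2.17
tool_pos: [270.0, 386.2, 182.2]
orientation: [[-0.964, -0.095, 0.248], [-0.083, 0.995, 0.056], [-0.252, 0.033, -0.967]]
contact_force: [1.8, -0.1, -0.0]
finger_gap: 0.999
grip_force: 0.0
```

Call:
{"op": "servo_tool", "data": {
  "deltas": [
    [0.0317,-0.0653,-0.0131,0.0216,-0.3656,0.4581,1],
    [0.0317,-0.0653,-0.0131,0.0216,-0.3656,0.4581,1],
    [0.0317,-0.0653,-0.0131,0.0216,-0.3656,0.4581,1],
    [0.0317,-0.0653,-0.0131,0.0216,-0.3656,0.4581,1],
    [0,0,0,0,0,0,1]
  ]
}}

```text
time: 2.8
tool_pos: [360.2, 200.0, 144.4]
orientation: [[-0.857, -0.325, 0.401], [-0.291, 0.946, 0.143], [-0.426, 0.006, -0.905]]
contact_force: [-0.7, 0.2, 0.4]
finger_gap: 0.998
grip_force: 0.0
```

```bash
python3 - <<'E'
from h import *
s=r.get_state(); print(s['tool_pos'],s['orientation'],s['joint_pos'],s['time'])
Ro=ori(YAW,26); plan(case(-79,0,26)-Ro[:,2]*130,Ro)
i=r.camera_info('wrist'); p,d=look('wrist','w1')
def cc(P): a=np.radians(YAW); v=P-np.r_[C,0]; return np.array([v[0]*np.cos(a)+v[1]*np.sin(a),-v[0]*np.sin(a)+v[1]*np.cos(a),v[2]])
for t in ('hasp_tab','hasp_pin','staple','pull_left','pull_right'):
    for k in r.mark_of('wrist',t):
        rc=k['centre']; a,b=np.clip(np.round(rc).astype(int),0,[419,559]); P=pts('wrist',rc,d[a,b],i)[0]; print(t,round(k['conf'],2),rc,P,'case',cc(P))
m=r.cut_out('wrist','hasp_tab')
for k in m[:1]:
    q=mask_pts('wrist',k['pixels'],d); qc=np.array([cc(x) for x in q]); print('hasp',k['conf'],qc.min(0),qc.max(0),np.median(qc,0))
E
```

```text
[360.2375 199.9895 144.4448] [[-0.8566 -0.3245  0.401 ]
 [-0.2913  0.9459  0.1432]
 [-0.4258  0.0059 -0.9048]] [ 0.1874 -0.5833  2.4889  0.0918  0.8028 -1.7619] 2.8
1 rows x [ 0.006  -0.0114 -0.0021] [-0.0061 -0.108   0.1538]
hasp_tab 0.72 [206.9, 269.7] [423.2853 209.7528  27.8219] case [-74.7194  -2.9653  27.8219]
hasp_pin 0.93 [269.4, 270.1] [436.8176 215.9534  84.917 ] case [-59.879  -1.811  84.917]
staple 0.58 [231.3, 270.9] [432.7999 214.3756  47.5967] case [-64.1944  -1.9067  47.5967]
pull_left 0.56 [250.0, 389.5] [389.0525 294.1362  82.6285] case [-77.7569  88.0469  82.6285]
pull_right 0.86 [253.2, 147.4] [450.4178 123.9243  82.6933] case [-78.8451 -92.8857  82.6933]
hasp 0.78 [-89.9796 -10.91    19.7209] [-51.4532  16.438   87.7356] [-57.9726   3.6418  43.6547]
```

View pics/w1.png

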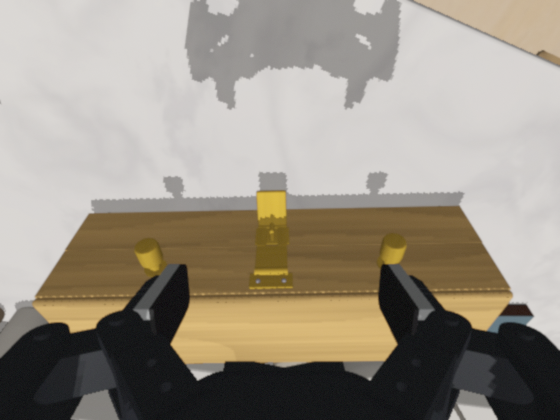

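The wrist picture shows the hasp centred at col 271 (tab at row 207, pin at row 269), and the pulls at cols 148 and 392; this agrees with the case pose.

```bash
python3 - <<'E'
from h import *
Ro=ori(YAW,26); t=case(-79,-1,26)
A=plan(t-Ro[:,2]*60,Ro); B=plan(t+Ro[:,2]*11,Ro,A,3)
pin=case(-60,-1,84)
prev=B; import math
for k,q in enumerate(np.linspace(0,1.3,8)[1:]):
    a=q+math.atan2(19,58); P=case(-60-61*np.sin(a),-1,84-61*np.cos(a))+Ro[:,2]*11
    prev=plan(P,Ro,prev,1)
plan(prev[0]-Ro[:,2]*90,Ro,prev)
E
```

```text
2 rows x [ 0.0233 -0.0022 -0.0435] [-0.0031 -0.0543  0.0376]
3 rows x [ 0.013   0.0048 -0.0284] [0. 0. 0.]
1 rows x [-0.013  -0.0048  0.006 ] [0. 0. 0.]
1 rows x [-0.0117 -0.0043  0.0085] [0. 0. 0.]
1 rows x [-0.0101 -0.0037  0.0106] [0. 0. 0.]
1 rows x [-0.008  -0.003   0.0124] [0. 0. 0.]
1 rows x [-0.0058 -0.0021  0.0138] [0. 0. 0.]
1 rows x [-0.0033 -0.0012  0.0147] [0. 0. 0.]
1 rows x [-0.0007 -0.0002  0.0151] [0. 0. 0.]
2 rows x [-0.0247 -0.0091  0.0539] [0. 0. 0.]
```

Call:
{"op": "servo_tool", "data": {
  "deltas": [
    [0.0233,-0.0022,-0.0435,-0.003,-0.054,0.038,1],
    [0.0233,-0.0022,-0.0435,-0.003,-0.054,0.038,1],
    [0.013,0.0048,-0.0284,0,0,0,0.7],
    [0.013,0.0048,-0.0284,0,0,0,0.6],
    [0.013,0.0048,-0.0284,0,0,0,0.6]
  ]
}}

```text
time: 3.78
tool_pos: [423.8, 211.9, 15.1]
orientation: [[-0.844, -0.344, 0.412], [-0.309, 0.939, 0.151], [-0.438, 0.0, -0.899]]
contact_force: [0.2, -0.5, 0.1]
finger_gap: 0.598
grip_force: 0.0
```

Call:
{"op": "servo_tool", "data": {
  "deltas": [
    [0,0,0,0,0,0,0.5],
    [0,0,0,0,0,0,0],
    [0,0,0,0,0,0,0],
    [0,0,0,0,0,0,0],
    [0,0,0,0,0,0,0]
  ]
}}

```text
time: 4.4
tool_pos: [423.7, 210.7, 16.4]
orientation: [[-0.844, -0.342, 0.413], [-0.308, 0.94, 0.15], [-0.439, -0.0, -0.898]]
contact_force: [-3.1, -1.3, 3.4]
finger_gap: 0.284
grip_force: 59.4
```

Call:
{"op": "servo_tool", "data": {
  "deltas": [
    [-0.013,-0.0048,0.006,0,0,0,0],
    [-0.0117,-0.0043,0.0085,0,0,0,0],
    [-0.0101,-0.0037,0.0106,0,0,0,0],
    [-0.008,-0.003,0.0124,0,0,0,0],
    [-0.0058,-0.0021,0.0138,0,0,0,0]
  ]
}}

```text
time: 5.03
tool_pos: [389.6, 197.8, 56.8]
orientation: [[-0.842, -0.341, 0.418], [-0.305, 0.94, 0.151], [-0.445, -0.0, -0.896]]
contact_force: [8.9, 9.1, -3.8]
finger_gap: 0.277
grip_force: 59.2
```

Call:
{"op": "servo_tool", "data": {
  "deltas": [
    [-0.0033,-0.0012,0.0147,0,0,0,0],
    [-0.0007,-0.0002,0.0151,0,0,0,0],
    [0,0,0,0,0,0,0],
    [0,0,0,0,0,0,0.6],
    [0,0,0,0,0,0,0.8]
  ]
}}

```text
time: 5.65
tool_pos: [384.0, 196.1, 76.5]
orientation: [[-0.845, -0.342, 0.412], [-0.307, 0.94, 0.15], [-0.438, 0.0, -0.899]]
contact_force: [-0.7, -0.7, 0.2]
finger_gap: 0.687
grip_force: 0.0
```

Call:
{"op": "servo_tool", "data": {
  "deltas": [
    [0,0,0,0,0,0,1],
    [-0.0247,-0.0091,0.0539,0,0,0,1],
    [-0.0247,-0.0091,0.0539,0,0,0,1],
    [-0.0,0,0,0,0,0,1]
  ]
}}

```text
time: 6.15
tool_pos: [349.5, 182.7, 163.2]
orientation: [[-0.839, -0.342, 0.424], [-0.307, 0.94, 0.151], [-0.45, -0.003, -0.893]]
contact_force: [-0.2, 1.3, 0.2]
finger_gap: 1.005
grip_force: 0.0
```

```bash
python3 - <<'E'
from h import *
s=r.get_state(); print(s['tool_pos'],s['joint_pos'],s['time'])
p,d=look('wrist','w2'); i=r.camera_info('wrist')
for t in ('hasp_tab','hasp_pin','pull_left','pull_right'):
    for k in r.mark_of('wrist',t)[:1]:
        rc=k['centre']; a,b=np.clip(np.round(rc).astype(int),0,[419,559]); print(t,k['conf'],rc,pts('wrist',rc,d[a,b],i)[0])
# pull right: shut 132 in front of hinge (hinge at case x +55?) 
Ro=ori(YAW,0); kn=case(-55-19-3,-93,76); print(kn)
A=plan(kn-Ro[:,2]*70,Ro)
B=plan(kn+Ro[:,2]*11,Ro,A)
E
```

```text
[349.5465 182.7157 163.2348] [ 0.1264 -0.7298  2.5343  0.1255  0.8839 -1.8513] 6.15
hasp_tab 0.82 [204.7, 287.0] [373.0839 194.4051  83.8158]
hasp_pin 0.74 [261.8, 286.1] [436.3559 217.2225  82.283 ]
pull_left 0.8 [245.3, 392.5] [389.8835 294.2322  78.3507]
pull_right 0.71 [244.8, 177.4] [450.2735 126.3677  79.0207]
[452.1892 124.4532  76.    ]
4 rows x [ 0.0353 -0.0193 -0.0033] [-0.2781  0.7562  0.0055]
2 rows x [ 0.     0.    -0.054] [0. 0. 0.]
```

View pics/w2.png

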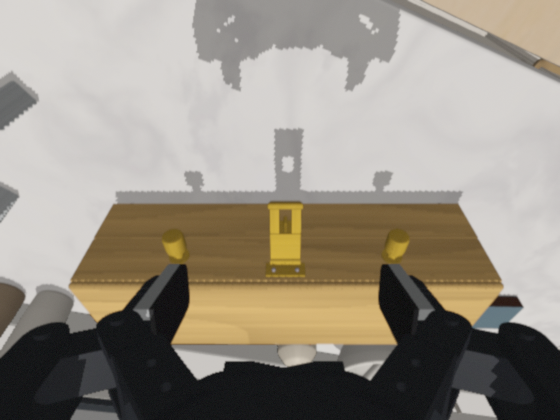

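```bash
python3 - <<'E'
from h import *
Ro=ori(YAW,0); D=Ro[:,2]*11
def kn(f): a=np.radians(9.46)+f; return case(55-134*np.cos(a),-90.5,54+134*np.sin(a))
A=plan(kn(0)-Ro[:,2]*70,Ro); B=plan(kn(0)+D,Ro,A,3)
for f in np.linspace(0,1.85,21)[1:]: B=plan(kn(f)+D,Ro,B,1)
print(B[0])
E
```

```text
4 rows x [ 0.0349 -0.0185 -0.0032] [-0.2781  0.7562  0.0055]
3 rows x [ 0.     0.    -0.036] [0. 0. 0.]
1 rows x [0.0033 0.0012 0.0162] [0. 0. 0.]
1 rows x [0.0046 0.0017 0.0158] [0. 0. 0.]
1 rows x [0.006  0.0022 0.0152] [0. 0. 0.]
1 rows x [0.0073 0.0027 0.0146] [0. 0. 0.]
1 rows x [0.0085 0.0031 0.0138] [0. 0. 0.]
1 rows x [0.0097 0.0036 0.0129] [0. 0. 0.]
1 rows x [0.0108 0.004  0.0119] [0. 0. 0.]
1 rows x [0.0117 0.0043 0.0108] [0. 0. 0.]
1 rows x [0.0126 0.0046 0.0096] [0. 0. 0.]
1 rows x [0.0134 0.0049 0.0083] [0. 0. 0.]
1 rows x [0.0141 0.0052 0.007 ] [0. 0. 0.]
1 rows x [0.0146 0.0054 0.0055] [0. 0. 0.]
1 rows x [0.015  0.0055 0.0041] [0. 0. 0.]
1 rows x [0.0153 0.0056 0.0026] [0. 0. 0.]
1 rows x [0.0155 0.0057 0.0011] [0. 0. 0.]
1 rows x [ 0.0155  0.0057 -0.0005] [0. 0. 0.]
1 rows x [ 0.0154  0.0057 -0.002 ] [0. 0. 0.]
1 rows x [ 0.0152  0.0056 -0.0035] [0. 0. 0.]
1 rows x [ 0.0148  0.0054 -0.005 ] [0. 0. 0.]
1 rows x [ 0.0143  0.0053 -0.0064] [0. 0. 0.]
[629.2979 192.1746 163.9895]
```

Call:
{"op": "servo_tool", "data": {
  "deltas": [
    [0.0349,-0.0185,-0.0032,-0.278,0.756,0.006,1],
    [0.0349,-0.0185,-0.0032,-0.278,0.756,0.006,1],
    [0.0349,-0.0185,-0.0032,-0.278,0.756,0.006,1],
    [0.0349,-0.0185,-0.0032,-0.278,0.756,0.006,0.8],
    [0,0,0,0,0,0,0.6]
  ]
}}

```text
time: 7.02
tool_pos: [452.8, 126.4, 144.5]
orientation: [[-0.939, -0.344, -0.003], [-0.344, 0.939, 0.0], [0.003, 0.002, -1.0]]
contact_force: [-0.7, 0.2, -0.8]
finger_gap: 0.61
grip_force: 0.0
```

Call:
{"op": "servo_tool", "data": {
  "deltas": [
    [0,0,-0.036,0,0,0,0.6],
    [0,0,-0.036,0,0,0,0.6],
    [0,0,-0.036,0,0,0,0.6],
    [0,0,0,0,0,0,0.4]
  ]
}}

```text
time: 7.52
tool_pos: [448.3, 127.1, 63.8]
orientation: [[-0.938, -0.346, -0.004], [-0.346, 0.938, 0.001], [0.003, 0.002, -1.0]]
contact_force: [0.0, -0.7, 0.9]
finger_gap: 0.413
grip_force: 0.0
```

Call:
{"op": "servo_tool", "data": {
  "deltas": [
    [0,0,0,0,0,0,0],
    [0,0,0,0,0,0,0],
    [0,0,0,0,0,0,0],
    [0,0,0,0,0,0,0],
    [0,0,0,0,0,0,0]
  ]
}}

```text
time: 8.15
tool_pos: [451.8, 120.2, 67.2]
orientation: [[-0.937, -0.349, 0.003], [-0.349, 0.937, -0.015], [0.002, -0.015, -1.0]]
contact_force: [-0.8, -34.7, -2.9]
finger_gap: 0.18
grip_force: 58.6
```

Call:
{"op": "servo_tool", "data": {
  "deltas": [
    [0.0013,-0.004,0,0,0,0,0],
    [0.001,-0.004,0,0,0,0,0],
    [0.0033,0.0012,0.0162,0,0,0,0],
    [0.0046,0.0017,0.0158,0,0,0,0],
    [0.006,0.0022,0.0152,0,0,0,0]
  ]
}}

```text
time: 8.78
tool_pos: [465.6, 124.9, 103.3]
orientation: [[-0.938, -0.345, 0.01], [-0.345, 0.938, 0.001], [-0.01, -0.003, -1.0]]
contact_force: [14.9, 4.1, -16.3]
finger_gap: 0.177
grip_force: 61.6
```

Call:
{"op": "servo_tool", "data": {
  "deltas": [
    [0.0073,0.0027,0.0146,0,0,0,0],
    [0.0085,0.0031,0.0138,0,0,0,0],
    [0.0097,0.0036,0.0129,0,0,0,0],
    [0.0108,0.004,0.0119,0,0,0,0],
    [0.0117,0.0043,0.0108,0,0,0,0]
  ]
}}

```text
time: 9.4
tool_pos: [501.0, 138.0, 149.5]
orientation: [[-0.939, -0.345, 0.008], [-0.345, 0.939, 0.001], [-0.008, -0.002, -1.0]]
contact_force: [11.3, -2.1, -21.1]
finger_gap: 0.177
grip_force: 59.6
```

Call:
{"op": "servo_tool", "data": {
  "deltas": [
    [0.0126,0.0046,0.0096,0,0,0,0],
    [0.0134,0.0049,0.0083,0,0,0,0],
    [0.0141,0.0052,0.007,0,0,0,0],
    [0.0146,0.0054,0.0055,0,0,0,0],
    [0.015,0.0055,0.0041,0,0,0,0]
  ]
}}

```text
time: 10.02
tool_pos: [552.5, 157.8, 177.0]
orientation: [[-0.938, -0.346, 0.004], [-0.346, 0.938, 0.001], [-0.004, -0.0, -1.0]]
contact_force: [0.3, -0.4, -0.2]
finger_gap: 0.002
grip_force: 0.0
```

Call:
{"op": "servo_tool", "data": {
  "deltas": [
    [0.0153,0.0056,0.0026,0,0,0,0],
    [0.0155,0.0057,0.0011,0,0,0,0],
    [0.0155,0.0057,-0.0005,0,0,0,0],
    [0.0154,0.0057,-0.002,0,0,0,0],
    [0.0152,0.0056,-0.0035,0,0,0,0]
  ]
}}

```text
time: 10.65
tool_pos: [610.7, 178.8, 174.2]
orientation: [[-0.938, -0.345, 0.004], [-0.345, 0.938, 0.001], [-0.004, -0.001, -1.0]]
contact_force: [-0.4, -1.0, -0.3]
finger_gap: 0.001
grip_force: 0.0
```

Call:
{"op": "servo_tool", "data": {
  "deltas": [
    [0.0148,0.0054,-0.005,0,0,0,0],
    [0.0143,0.0053,-0.0064,0,0,0,0],
    [0,0,0,0,0,0,0],
    [0,0,0,0,0,0,0]
  ]
}}

```text
time: 11.15
tool_pos: [631.6, 186.5, 165.7]
orientation: [[-0.938, -0.345, 0.003], [-0.345, 0.938, 0.001], [-0.003, -0.001, -1.0]]
contact_force: [0.5, 0.4, 0.6]
finger_gap: -0.002
grip_force: 0.0
```

```bash
python3 - <<'E'
from h import *
p,d=look('side'); big=cv2.resize(p[150:380,200:420],None,fx=3,fy=2.6,interpolation=cv2.INTER_CUBIC); cv2.imwrite('pics/s3.png',big[:,:,::-1])
for t in ('pull_left','pull_right'):
  for k in r.mark_of('side',t)[:2]:
    rc=k['centre']; a,b=np.round(rc).astype(int); print(t,k['conf'],rc,pts('side',rc,d[a,b])[0])
for k in r.cut_out('side','lid')[:1]:
    q=mask_pts('side',k['pixels'],d); a=np.radians(YAW); X=(q[:,:2]-C)@[np.cos(a),np.sin(a)]; Y=(q[:,:2]-C)@[-np.sin(a),np.cos(a)]
    for y0 in range(-180,180,40):
        m=(Y>y0)&(Y<y0+40)&(q[:,2]>30); 
        if m.sum()>10: z=q[m,2]; j=z.argmax(); print(y0,'top',X[m][j],z[j],'minx',X[m].min(),z[X[m].argmin()])
E
```

```text
pull_left 0.8 [262.9, 319.9] [463.9828 328.9156 180.2159]
pull_left 0.61 [251.8, 318.3] [442.4096 219.3707  61.2946]
pull_right 0.69 [214.0, 286.7] [531.2805 153.5235 184.8605]
pull_right 0.21 [231.4, 282.5] [550.5213 201.764  168.0696]
```

View pics/s3.png

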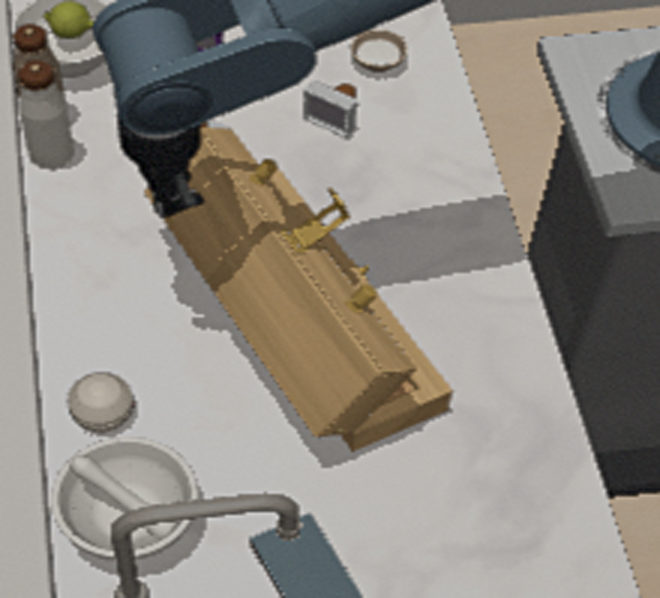

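The side picture shows the lid open to about 1.03 rad (knobs at z≈180); the grip slipped partway. I'll re-pinch from there.

```bash
python3 - <<'E'
from h import *
s=r.get_state(); p=np.array(s['tool_pos'])
Ro=ori(YAW,10); D=Ro[:,2]*14
def kn(f): a=np.radians(9.46)+f; return case(55-134*np.cos(a),-94.5,54+134*np.sin(a))
A=plan(p+[-15,-5,105],np.array(s['orientation'])); A=plan(kn(1.03)-Ro[:,2]*50,Ro,A); B=plan(kn(1.03)+D,Ro,A)
for f in np.linspace(1.03,1.87,11)[1:]: B=plan(kn(f)+D,Ro,B,1)
plan(B[0]-Ro[:,2]*60,Ro,B); print(B[0])
E
```

```text
2 rows x [-0.01   -0.0033  0.07  ] [0. 0. 0.]
2 rows x [-0.0629 -0.0219 -0.0289] [ 0.213  -0.5716 -0.0019]
2 rows x [ 0.007   0.0026 -0.042 ] [0. 0. 0.]
1 rows x [0.0133 0.0049 0.0049] [0. 0. 0.]
1 rows x [0.0136 0.005  0.0037] [0. 0. 0.]
1 rows x [0.0139 0.0051 0.0025] [0. 0. 0.]
1 rows x [0.014  0.0052 0.0012] [0. 0. 0.]
1 rows x [ 0.0141  0.0052 -0.    ] [0. 0. 0.]
1 rows x [ 0.014   0.0052 -0.0013] [0. 0. 0.]
1 rows x [ 0.0139  0.0051 -0.0025] [0. 0. 0.]
1 rows x [ 0.0136  0.005  -0.0038] [0. 0. 0.]
1 rows x [ 0.0133  0.0049 -0.005 ] [0. 0. 0.]
1 rows x [ 0.0128  0.0047 -0.0061] [0. 0. 0.]
1 rows x [-0.013  -0.0048  0.0788] [0. 0. 0.]
[635.2195 190.0885 160.0261]
```

Call:
{"op": "servo_tool", "data": {
  "deltas": [
    [-0.01,-0.0033,0.07,0,0,0,0.3],
    [-0.01,-0.0033,0.07,0,0,0,0.6],
    [-0.0629,-0.0219,-0.0289,0.213,-0.572,-0.002,0.6],
    [-0.0629,-0.0219,-0.0289,0.213,-0.572,-0.002,0.6],
    [0,0,0,0,0,0,0.6]
  ]
}}

```text
time: 11.98
tool_pos: [512.1, 147.9, 218.3]
orientation: [[-0.927, -0.344, 0.147], [-0.339, 0.939, 0.059], [-0.158, 0.005, -0.987]]
contact_force: [1.0, 0.1, 0.2]
finger_gap: 0.605
grip_force: 0.0
```

Call:
{"op": "servo_tool", "data": {
  "deltas": [
    [0.007,0.0026,-0.042,0,0,0,0.6],
    [0.007,0.0026,-0.042,0,0,0,0.6],
    [0,0,0,0,0,0,0.4]
  ]
}}

```text
time: 12.35
tool_pos: [532.0, 152.6, 162.9]
orientation: [[-0.925, -0.345, 0.159], [-0.34, 0.939, 0.06], [-0.17, 0.001, -0.985]]
contact_force: [-0.7, -0.4, 1.5]
finger_gap: 0.409
grip_force: 0.0
```

Call:
{"op": "servo_tool", "data": {
  "deltas": [
    [0,0,0,0,0,0,0],
    [0,0,0,0,0,0,0],
    [0,0,0,0,0,0,0],
    [0,0,0,0,0,0,0]
  ]
}}

```text
time: 12.85
tool_pos: [534.9, 150.5, 166.5]
orientation: [[-0.924, -0.345, 0.168], [-0.34, 0.939, 0.055], [-0.177, -0.006, -0.984]]
contact_force: [4.9, -9.8, -4.8]
finger_gap: 0.18
grip_force: 58.6
```

Call:
{"op": "servo_tool", "data": {
  "deltas": [
    [0.0133,0.0049,0.0049,0,0,0,0],
    [0.0136,0.005,0.0037,0,0,0,0],
    [0.0139,0.0051,0.0025,0,0,0,0],
    [0.014,0.0052,0.0012,0,0,0,0],
    [0.0141,0.0052,0,0,0,0,0]
  ]
}}

```text
time: 13.48
tool_pos: [586.0, 171.5, 176.1]
orientation: [[-0.924, -0.345, 0.166], [-0.34, 0.939, 0.059], [-0.176, -0.002, -0.984]]
contact_force: [-1.1, -3.4, 3.1]
finger_gap: 0.002
grip_force: 1.7
```

Call:
{"op": "servo_tool", "data": {
  "deltas": [
    [0.014,0.0052,-0.0013,0,0,0,0],
    [0.0139,0.0051,-0.0025,0,0,0,0],
    [0.0136,0.005,-0.0038,0,0,0,0],
    [0.0133,0.0049,-0.005,0,0,0,0],
    [0.0128,0.0047,-0.0061,0,0,0,0]
  ]
}}

```text
time: 14.1
tool_pos: [638.5, 191.4, 163.1]
orientation: [[-0.923, -0.345, 0.17], [-0.339, 0.939, 0.062], [-0.181, -0.001, -0.983]]
contact_force: [1.9, -0.3, 9.8]
finger_gap: 0.002
grip_force: 5.1
```

```bash
python3 - <<'E'
from h import *
p,d=look('side'); big=cv2.resize(p[150:380,200:420],None,fx=3,fy=2.6,interpolation=cv2.INTER_CUBIC); cv2.imwrite('pics/s4.png',big[:,:,::-1])
a=np.radians(YAW)
for t in ('pull_left','pull_right'):
  for k in r.mark_of('side',t)[:2]:
    rc=k['centre']; i,b=np.round(rc).astype(int); q=pts('side',rc,d[i,b])[0]; v=q[:2]-C; print(t,k['conf'],rc,q,v@[np.cos(a),np.sin(a)],v@[-np.sin(a),np.cos(a)])
E
```

```text
pull_left 0.85 [277.8, 289.4] [554.5237 365.1362 183.1248] 102.04785819893046 97.63713208758386
pull_left 0.61 [226.1, 255.7] [627.3682 206.427  216.7407] 115.70110702303437 -76.45626824058112
pull_right 0.84 [228.1, 257.3] [624.0721 221.2862 227.3486] 117.73068928864927 -61.3718459879503
```

View pics/s4.png

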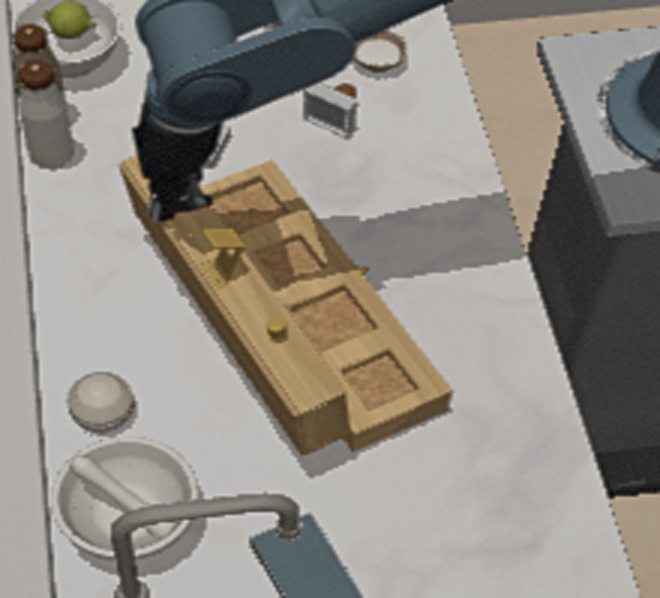

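```bash
python3 - <<'E'
from h import *
s=r.get_state(); p=np.array(s['tool_pos']); O=np.array(s['orientation'])
T=np.linalg.inv(r.camera_info('wrist')['world_to_cam']); print('cam in tool',O.T@(T[:3,3]-p),O.T@T[:3,:3])
Ro=ori(YAW,10); A=plan(p-Ro[:,2]*115,Ro,None,2); plan(case(-60,0,280),Ro,A)
E
```

```text
cam in tool [  70.7569    0.2946 -141.4866] [[ 0.0014 -0.9593 -0.2825]
 [ 1.      0.0016 -0.0006]
 [ 0.001  -0.2825  0.9593]]
2 rows x [-0.0125 -0.0046  0.0755] [-0.009   0.0336  0.0001]
4 rows x [-0.0615  0.0109  0.0013] [0. 0. 0.]
```

Call:
{"op": "servo_tool", "data": {
  "deltas": [
    [-0.0125,-0.0046,0.0755,0,0,0,0],
    [-0.0125,-0.0046,0.0755,0,0,0,0]
  ]
}}

```text
time: 14.5
tool_pos: [615.9, 184.2, 272.9]
orientation: [[-0.925, -0.345, 0.16], [-0.34, 0.938, 0.061], [-0.171, 0.002, -0.985]]
contact_force: [1.0, -0.8, 0.5]
finger_gap: 0.001
grip_force: 0.0
```

Call:
{"op": "servo_tool", "data": {
  "deltas": [
    [-0.0615,0.0109,0.0013,0,0,0,1],
    [-0.0615,0.0109,0.0013,0,0,0,1],
    [-0.0615,0.0109,0.0013,0,0,0,1],
    [-0.0615,0.0109,0.0013,0,0,0,1],
    [0,0,0,0,0,0,1]
  ]
}}

```text
time: 15.12
tool_pos: [429.9, 217.5, 276.5]
orientation: [[-0.924, -0.347, 0.163], [-0.342, 0.938, 0.062], [-0.174, 0.001, -0.985]]
contact_force: [0.4, 0.1, -0.1]
finger_gap: 0.998
grip_force: 0.0
```

```bash
python3 - <<'E'
from h import *
print(r.get_state()['tool_pos'])
i=r.camera_info('wrist'); p,d=look('wrist','w5'); a=np.radians(YAW)
P=pts('wrist',np.argwhere(np.ones_like(d)),d.ravel(),i).reshape(420,560,3)
V=P[...,:2]-C; X=V@[np.cos(a),np.sin(a)]; Y=V@[-np.sin(a),np.cos(a)]; Z=P[...,2]
for t in ('pocket_large_1','pocket_small_1'):
  for k in r.mark_of('wrist',t):
    q=onplane('wrist',k['centre'],38); v=q[:2]-C; print(t,k['conf'],k['centre'],q,v@[np.cos(a),np.sin(a)],v@[-np.sin(a),np.cos(a)])
# pockets as floor blobs
m=((d>0)&(Z>33)&(Z<43)&(abs(X)<60)&(abs(Y)<185)).astype(np.uint8)
n,l,st,c=cv2.connectedComponentsWithStats(m)
for k in range(1,n):
    if st[k,4]>200: x=X[l==k];y=Y[l==k]; print('floor',st[k,4],x.min(),x.max(),y.min(),y.max(),Z[l==k].mean())
m=(d>0)&(Z>51)&(Z<57)&(abs(X)<75)&(abs(Y)<200); q=P[m]; print('rim z',Z[m].mean(),cv2.minAreaRect(q[:,:2].astype(np.float32)))
# front edge line: per y-bin min X
yb=np.arange(-165,166,30); mx=[np.percentile(X[m&(abs(Y-b)<8)],1) for b in yb]; print(np.c_[yb,mx]); print(np.polyfit(yb,mx,1),'Y range',Y[m].min(),Y[m].max())
E
```

```text
[429.9373 217.4585 276.5308]
pocket_large_1 0.88 [198.3, 314.6] [486.5692 278.1721  38.    ] 8.274906695877108 39.437404006052304
pocket_large_1 0.69 [193.5, 168.3] [543.3576 105.8847  38.    ] 2.1748676557837503 -141.86532422365136
pocket_small_1 0.84 [196.0, 245.5] [513.7751 196.1097  38.    ] 5.516737914075282 -46.973176022959116
pocket_small_1 0.73 [196.4, 388.0] [452.9889 362.3036  38.    ] 5.763124270619256 129.9881734704774
floor 359 -55.961701836284 -51.583256875246526 -184.36004988923384 -5.198769435764802 38.14501899429088
floor 377 -55.91579791655134 -51.66087451880558 0.4995320157003273 180.3998146881813 37.97950823659148
floor 2385 -25.508860119406148 36.94272556038587 -171.39067223816784 -107.36891632572264 38.055581316450784
floor 2509 -25.980144689090363 36.376772738120344 10.20238416292695 76.14402824914796 37.80153961958434
floor 1764 -19.988095375950632 31.65167518774516 -75.53398302683658 -20.030764680007525 37.94409310406283
floor 1712 -21.770170537844905 31.395307173756056 108.45484434021762 161.48591789231378 37.772258584983135
rim z 52.991409851477016 ((496.78375244140625, 237.6505889892578), (117.65572357177734, 364.71148681640625), 20.1795654296875)
[[-165.      -51.9971]
 [-135.      -52.1404]
 [-105.      -52.0316]
 [ -75.      -51.9644]
 [ -45.      -52.2762]
 [ -15.      -52.7848]
 [  15.      -53.5581]
 [  45.      -52.4775]
 [  75.      -52.3101]
 [ 105.      -52.112 ]
 [ 135.      -52.0313]
 [ 165.      -52.3515]]
[ -0.0008 -52.3363] Y range -184.48201216453677 180.23284254793447
```

View pics/w5.png

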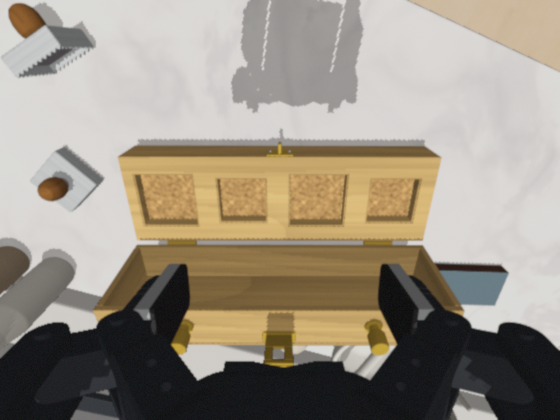

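Pockets found in case frame: large at y≈-137 and 43, small at -47 and 133, rim and floor heights right (53, 38). Now to view the stamps from above.

```bash
sed -i 's/^YAW=.*/YAW=20.17; C=np.array([496.1,237.4])/' h.py; python3 - <<'E'
from h import *
s=r.get_state(); p=np.array(s['tool_pos']); O=np.array(s['orientation']); print(s['joint_pos'])
plan([505,-60,290],ori(55,0,-1))
A=plan(p,ori(YAW,0,1)); plan([505,-60,290],ori(55,0,-1),A)
E
```

```text
[ 0.2159 -0.3112  2.0236  0.0252  1.2561 -1.7128]
19 rows x [ 0.0051 -0.0194  0.0009] [ 0.0692  0.0535 -0.952 ]
2 rows x [0. 0. 0.] [-0.2172  0.5872 -0.0005]
19 rows x [ 0.0051 -0.0194  0.0009] [-0.     -0.     -0.9551]
```

Call:
{"op": "servo_tool", "data": {
  "deltas": [
    [0,0,0,-0.217,0.587,0,1],
    [0,0,0,-0.217,0.587,0,1],
    [0.0051,-0.0194,0.0009,0,0,-0.955,1],
    [0.0051,-0.0194,0.0009,0,0,-0.955,1],
    [0.0051,-0.0194,0.0009,0,0,-0.955,1]
  ]
}}

```text
time: 15.9
tool_pos: [444.8, 171.8, 278.6]
orientation: [[-0.999, 0.053, -0.001], [0.053, 0.999, -0.0], [0.001, -0.0, -1.0]]
contact_force: [-0.0, -0.5, -0.0]
finger_gap: 0.999
grip_force: 0.0
```

Call:
{"op": "servo_tool", "data": {
  "deltas": [
    [0.0051,-0.0194,0.0009,0,0,-0.955,1],
    [0.0051,-0.0194,0.0009,0,0,-0.955,1],
    [0.0051,-0.0194,0.0009,0,0,-0.955,1],
    [0.0051,-0.0194,0.0009,0,0,-0.955,1],
    [0.0051,-0.0194,0.0009,0,0,-0.955,1]
  ]
}}

```text
time: 16.52
tool_pos: [463.9, 98.8, 282.0]
orientation: [[-0.752, 0.659, -0.001], [0.659, 0.752, 0.0], [0.001, -0.0, -1.0]]
contact_force: [0.4, -1.1, 0.1]
finger_gap: 1.0
grip_force: 0.0
```

Call:
{"op": "servo_tool", "data": {
  "deltas": [
    [0.0051,-0.0194,0.0009,0,0,-0.955,1],
    [0.0051,-0.0194,0.0009,0,0,-0.955,1],
    [0.0051,-0.0194,0.0009,0,0,-0.955,1],
    [0.0051,-0.0194,0.0009,0,0,-0.955,1],
    [0.0051,-0.0194,0.0009,0,0,-0.955,1]
  ]
}}

```text
time: 17.15
tool_pos: [482.9, 25.9, 285.4]
orientation: [[-0.183, 0.983, -0.001], [0.983, 0.183, 0.001], [0.001, -0.001, -1.0]]
contact_force: [-0.3, -0.7, 0.9]
finger_gap: 0.999
grip_force: 0.0
```

Call:
{"op": "servo_tool", "data": {
  "deltas": [
    [0.0051,-0.0194,0.0009,0,0,-0.955,1],
    [0.0051,-0.0194,0.0009,0,0,-0.955,1],
    [0.0051,-0.0194,0.0009,0,0,-0.955,1],
    [0.0051,-0.0194,0.0009,0,0,-0.955,1],
    [0,0,0,0,0,0,1]
  ]
}}

```text
time: 17.77
tool_pos: [498.0, -32.4, 288.0]
orientation: [[0.338, 0.941, -0.001], [0.941, -0.338, 0.001], [0.001, -0.001, -1.0]]
contact_force: [0.0, -0.7, -0.7]
finger_gap: 0.996
grip_force: 0.0
```

```bash
cat >> h.py <<'E'
def stamps(name=None,verbose=1):
    s=r.get_state(); i=r.camera_info('wrist'); p,d=look('wrist',name)
    P=pts('wrist',np.argwhere(np.ones_like(d)),d.ravel(),i).reshape(420,560,3)
    out=[]
    for t in ('large_stamp_1','small_stamp_1'):
        for k in r.cut_out('wrist',t):
            m=k['pixels']&(d>0)&(P[...,2]>8); q=P[m]
            if m.sum()<60: continue
            g=(p[m].astype(int).max(1)-p[m].astype(int).min(1)); head=q[g<40]; kb=q[(g>=40)&(p[m][:,0].astype(int)>p[m][:,2]+30)]
            print(t,round(k['conf'],2),np.round(k['centre']),m.sum(),'rgb',np.median(p[m],0),'z',q[:,2].max())
            if len(head)>30:
                top=head[head[:,2]>np.percentile(head[:,2],99)-5]; rc=cv2.minAreaRect(top[:,:2].astype(np.float32)); print('   head top',np.median(top,0),rc)
            if len(kb)>20: print('   knob',np.median(kb,0),'min',kb.min(0),'max',kb.max(0),len(kb))
E
python3 - <<'E'
from h import *
s=r.get_state(); print(s['tool_pos'],s['orientation'],s['joint_pos'])
stamps('w6')
E
```

```text
[497.9633 -32.4204 287.974 ] [[ 0.3379  0.9412 -0.0008]
 [ 0.9412 -0.3379  0.001 ]
 [ 0.0007 -0.0011 -1.    ]] [-0.293  -0.1613  1.8734  0.0007  1.4305  0.0516]
large_stamp_1 0.81 [142. 342.] 2363 rgb [183. 185. 184.] z 58.7600066586233
   head top [586.0722 -33.0927  49.5766] ((583.2744750976562, -27.67929458618164), (26.333600997924805, 18.46851921081543), 41.94721603393555)
   knob [579.9092 -23.4275  54.1839] min [568.6165 -36.3331  43.8002] max [592.5204 -12.7528  58.76  ] 362
large_stamp_1 0.59 [203. 230.] 1454 rgb [113. 114. 113.] z 61.71269944640102
   head top [427.6694 -42.1121  59.3355] ((428.0492858886719, -42.363895416259766), (21.977663040161133, 59.575008392333984), 47.97016906738281)
   knob [408.5802 -63.377   41.2928] min [396.061  -75.4221  33.9164] max [421.0241 -50.8543  44.0462] 268
large_stamp_1 0.54 [282. 211.] 1651 rgb [176. 173. 165.] z 300.3068735843487
   head top [ 347.9981 -145.1133   27.306 ] ((402.08795166015625, -102.45109558105469), (195.52334594726562, 65.67797088623047), 37.7242546081543)
small_stamp_1 0.89 [305. 295.] 1095 rgb [119. 105. 104.] z 5
[... 253 characters left out ...]
9 -226.7092   40.0434] 168
small_stamp_1 0.77 [270. 359.] 1038 rgb [106.5  48.   78.5] z 51.480650359574554
   head top [ 533.2771 -185.0303   41.1938] ((541.1336669921875, -200.92967224121094), (46.91489028930664, 25.502826690673828), 74.47871398925781)
   knob [ 540.7694 -215.8475   36.1758] min [ 529.921  -228.7758   27.2389] max [ 555.4761 -205.792    40.8767] 231
small_stamp_1 0.49 [ 35. 274.] 11620 rgb [172. 138.  86.] z 153.14717879020264
   head top [618.5719  89.0704 148.8105] ((619.6802368164062, 89.25196838378906), (3.60752534866333, 0.6187209486961365), 15.050310134887695)
   knob [535.5209 111.9976  52.3461] min [459.4365  47.8507  34.6764] max [639.844  177.2788 151.2724] 11224
```

View pics/w6.png

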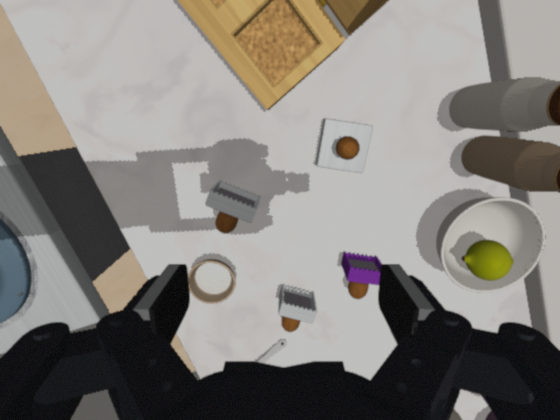

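The picture shows one large stamp knocked upright (knob at (147,347)), the other large one on its side at (200,233), the small one at (305,297), and the purple look-alike at (268,362). The upright one first.

```bash
python3 - <<'E'
from h import *
i=r.camera_info('wrist'); p,d=look('wrist'); P=pts('wrist',np.argwhere(np.ones_like(d)),d.ravel(),i).reshape(420,560,3)
m=(d>0)&(abs(P[...,0]-580)<55)&(abs(P[...,1]+24)<55)
for lo,hi in ((17,27),(40,65)):
    q=P[m&(P[...,2]>lo)&(P[...,2]<hi)]; print(len(q),np.median(q,0),cv2.minAreaRect(q[:,:2].astype(np.float32)))
E
```

```text
1864 [579.1091 -21.8964  21.2172] ((581.646240234375, -25.91596221923828), (59.93321990966797, 60.05534744262695), 61.71029281616211)
440 [579.9688 -24.0083  53.1199] ((580.9700317382812, -25.324687957763672), (27.194345474243164, 25.580245971679688), 39.8688850402832)
```

```bash
python3 - <<'E'
from h import *
O=ori(61.7,0,-1); a=np.array([581.3,-25.5,0])
A=plan(a+[0,0,110],O); A=plan(a+[0,0,26],O,A,2); A=plan(a+[0,0,140],O,A,2)
O2=ori(YAW,0,-1); A=plan(case(0,45,140),O2,A); A=plan(case(0,45,85),O2,A,2); A=plan(case(0,45,64),O2,A,2)
E
```

```text
4 rows x [ 0.028   0.0018 -0.0594] [-0.0016 -0.0009 -0.2713]
2 rows x [ 0.     0.    -0.056] [0. 0. 0.]
2 rows x [0.    0.    0.076] [0. 0. 0.]
6 rows x [-0.0224  0.0678  0.    ] [ 0.      0.     -0.8652]
2 rows x [ 0.      0.     -0.0367] [0. 0. 0.]
2 rows x [ 0.     0.    -0.014] [0. 0. 0.]
```

Call:
{"op": "servo_tool", "data": {
  "deltas": [
    [0.028,0.0018,-0.0594,0,0,-0.271,1],
    [0.028,0.0018,-0.0594,0,0,-0.271,0.8],
    [0.028,0.0018,-0.0594,0,0,-0.271,0.7],
    [0.028,0.0018,-0.0594,0,0,-0.271,0.6],
    [0,0,0,0,0,0,0.6]
  ]
}}

```text
time: 18.6
tool_pos: [578.7, -24.6, 105.6]
orientation: [[0.474, 0.881, -0.009], [0.881, -0.474, 0.003], [-0.002, -0.009, -1.0]]
contact_force: [-0.2, 0.1, -0.8]
finger_gap: 0.602
grip_force: 0.0
```

Call:
{"op": "servo_tool", "data": {
  "deltas": [
    [0,0,-0.056,0,0,0,0.6],
    [0,0,-0.056,0,0,0,0.6],
    [0,0,0,0,0,0,0.5],
    [0,0,0,0,0,0,0],
    [0,0,0,0,0,0,0]
  ]
}}

```text
time: 19.23
tool_pos: [583.0, -26.2, 29.1]
orientation: [[0.475, 0.88, 0.005], [0.88, -0.475, -0.001], [0.002, 0.004, -1.0]]
contact_force: [0.6, 1.3, 4.3]
finger_gap: 0.305
grip_force: 59.7
```

Call:
{"op": "servo_tool", "data": {
  "deltas": [
    [0,0,0,0,0,0,0],
    [0,0,0,0,0,0,0],
    [0,0,0.02,0,0,0,0],
    [0,0,0.06,0,0,0,0],
    [0,0,0.072,0,0,0,0]
  ]
}}

```text
time: 19.85
tool_pos: [579.9, -25.6, 141.0]
orientation: [[0.475, 0.88, -0.002], [0.88, -0.475, 0.001], [-0.0, -0.003, -1.0]]
contact_force: [0.7, -0.9, -2.3]
finger_gap: 0.301
grip_force: 59.5
```

Call:
{"op": "servo_tool", "data": {
  "deltas": [
    [-0.0224,0.0678,0,0,0,-0.865,0],
    [-0.0224,0.0678,0,0,0,-0.865,0],
    [-0.0224,0.0678,0,0,0,-0.865,0],
    [-0.0224,0.0678,0,0,0,-0.865,0],
    [-0.0224,0.0678,0,0,0,-0.865,0]
  ]
}}

```text
time: 20.48
tool_pos: [496.3, 230.0, 141.1]
orientation: [[0.893, 0.451, 0.001], [0.451, -0.893, 0.001], [0.002, -0.0, -1.0]]
contact_force: [0.1, -0.0, -2.3]
finger_gap: 0.303
grip_force: 59.8
```

Call:
{"op": "servo_tool", "data": {
  "deltas": [
    [-0.0224,0.0678,0,0,0,-0.865,0],
    [0,0,0,0,0,0,0],
    [0,0,0,0,0,0,0]
  ]
}}

```text
time: 20.85
tool_pos: [480.2, 279.2, 140.7]
orientation: [[0.939, 0.345, 0.001], [0.345, -0.939, 0.0], [0.001, 0.0, -1.0]]
contact_force: [1.3, 0.2, -2.3]
finger_gap: 0.302
grip_force: 59.9
```

```bash
python3 - <<'E'
from h import *
s=r.get_state(); print(s['grip_force'],s['finger_gap'])
plan(case(0,45,140),ori(YAW,0,-1)); plan(case(0,45,88),ori(YAW,0,-1),None,2)
i=r.camera_info('wrist'); p,d=look('wrist','w7'); P=pts('wrist',np.argwhere(np.ones_like(d)),d.ravel(),i).reshape(420,560,3)
# pocket floors seen
v=P[...,:2]-C; a=np.radians(YAW); X=v@[np.cos(a),np.sin(a)]; Y=v@[-np.sin(a),np.cos(a)]; Z=P[...,2]
m=((d>0)&(Z>33)&(Z<43)&(abs(X)<45)&(abs(Y)<185)).astype(np.uint8); n,l,st,c=cv2.connectedComponentsWithStats(m)
for k in range(1,n):
    if st[k,4]>150: print('floor',st[k,4],X[l==k].min(),X[l==k].max(),Y[l==k].min(),Y[l==k].max())
m=(d>0)&(Z>80)&(Z<180)&(abs(X)<45)&(abs(Y-45)<50); q=np.c_[X[m],Y[m],Z[m]]; print('held',len(q),q.min(0),q.max(0))
for z0 in range(85,170,8):
    w=q[(q[:,2]>=z0)&(q[:,2]<z0+8)]
    if len(w)>10: print(z0,len(w),w.min(0),w.max(0))
E
```

```text
59.88886088132858 0.3022223049231058
1 rows x [ 0.0005  0.0006 -0.0009] [-0.0016  0.0061  0.0015]
2 rows x [ 0.0003  0.0003 -0.0351] [-0.0008  0.0031  0.0008]
floor 2115 10.391217602813196 30.577952708643 11.654527591162832 78.0246671039396
floor 6013 -34.54858153230839 30.23530565829211 -170.14085394535485 -109.278316636892
floor 4619 -29.24149069658192 24.91995323205352 109.39847606005854 163.70166035512213
floor 4568 -29.097310481413256 25.099272007764462 -74.03100338312072 -20.453161757659135
held 13672 [-30.1917  14.5715 111.0734] [ 30.319   74.8595 179.9982]
109 223 [ 29.3195  14.8037 111.0734] [ 30.2192  74.6867 116.979 ]
117 457 [ 29.3962  14.8572 117.0344] [ 30.2756  74.6103 124.9896]
125 4517 [-30.1917  14.5715 125.0295] [ 30.319   74.8595 132.9996]
133 1866 [-28.8605  15.5413 133.0004] [ 30.2287  74.0975 134.8552]
141 373 [  3.5862  19.6977 141.1214] [ 14.0182  69.7342 148.9598]
149 1028 [-10.2855  18.0525 149.0046] [ 14.4748  71.3766 156.9994]
157 2034 [-12.039   18.0726 157.002 ] [ 13.9495  71.4399 164.9998]
165 2151 [-10.7112  18.1059 165.0051] [ 12.814   71.355  172.9986]
```

View pics/w7.png

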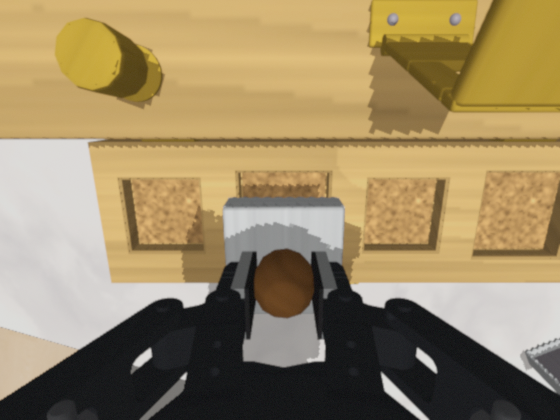

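The stamp is held square over the pocket; held centre (0.1, 44.7) against pocket centre of about (-1.3, 44.8) in the case frame. Lowering it.

Call:
{"op": "servo_tool", "data": {
  "deltas": [
    [-0.0016,-0.0006,-0.035,0,0,0,0],
    [0,0,-0.035,0,0,0,0],
    [0,0,0,0,0,0,0],
    [0,0,-0.008,0,0,0,0],
    [0,0,-0.008,0,0,0,0]
  ]
}}

```text
time: 21.52
tool_pos: [480.1, 278.8, 76.7]
orientation: [[0.939, 0.343, 0.003], [0.343, -0.939, 0.001], [0.003, -0.0, -1.0]]
contact_force: [-0.1, -0.7, -1.1]
finger_gap: 0.301
grip_force: 59.8
```

Call:
{"op": "servo_tool", "data": {
  "deltas": [
    [0,0,-0.008,0,0,0,0],
    [0,0,-0.003,0,0,0,0],
    [0,0,0,0,0,0,0]
  ]
}}

```text
time: 21.9
tool_pos: [479.1, 278.9, 67.5]
orientation: [[0.939, 0.344, 0.0], [0.344, -0.939, 0.0], [0.001, -0.0, -1.0]]
contact_force: [0.7, -0.1, -2.0]
finger_gap: 0.303
grip_force: 59.9
```

Call:
{"op": "servo_tool", "data": {
  "deltas": [
    [0,0,-0.0015,0,0,0,0],
    [0,0,-0.0005,0,0,0,0],
    [0,0,0,0,0,0,0.45],
    [0,0,0,0,0,0,0.55],
    [0,0,0,0,0,0,0.6]
  ]
}}

```text
time: 22.52
tool_pos: [479.2, 278.9, 66.0]
orientation: [[0.939, 0.344, 0.001], [0.344, -0.939, 0.001], [0.001, -0.0, -1.0]]
contact_force: [0.5, -0.6, -0.7]
finger_gap: 0.602
grip_force: 0.0
```

Call:
{"op": "servo_tool", "data": {
  "deltas": [
    [0,0,0.03,0,0,0,0.6],
    [0,0,0.06,0,0,0,0.7],
    [0,0,0.06,0,0,0,0.7],
    [0,0,0,0,0,0,0.7]
  ]
}}

```text
time: 23.02
tool_pos: [481.7, 279.8, 183.1]
orientation: [[0.939, 0.344, 0.009], [0.344, -0.939, 0.003], [0.009, -0.0, -1.0]]
contact_force: [0.7, 0.2, -0.1]
finger_gap: 0.699
grip_force: 0.0
```

```bash
cat >> h.py <<'E'
def casemap(cam,name=None):
    i=r.camera_info(cam); p,d=look(cam,name); P=pts(cam,np.argwhere(np.ones_like(d)),d.ravel(),i).reshape(420,560,3)
    v=P[...,:2]-C; a=np.radians(YAW); return p,d,P,v@[np.cos(a),np.sin(a)],v@[-np.sin(a),np.cos(a)],P[...,2]
E
python3 - <<'E'
from h import *
s=r.get_state(); p=np.array(s['tool_pos']); print(p)
p_,d,P,X,Y,Z=casemap('wrist')
m=(d>0)&(abs(Y-45)<31)&(abs(X)<31)
for lo,hi in ((54,66),(66,80),(80,105)):
    k=m&(Z>lo)&(Z<hi); print(lo,k.sum(),[f(A[k]) for A in (X,Y,Z) for f in (np.min,np.max,np.median)] if k.sum() else '')
O=ori(48,45,-1); h=np.array([np.cos(np.radians(48)),np.sin(np.radians(48)),0]); 
K=np.array([427.9,-42.3,30])-h*27; T=K+O[:,2]*10; print(K,T)
A=plan(p+[0,-60,0],ori(YAW,0,-1)); A=plan(T-O[:,2]*75+[0,0,25],O,A); A=plan(T-O[:,2]*40,O,A,1);A=plan(T,O,A,2)
E
```

```text
[481.734  279.7756 183.1024]
54 3723 [np.float64(-30.80625998531913), np.float64(29.20943387084559), np.float64(6.639937425644075), np.float64(14.753093481075611), np.float64(74.80561205363539), np.float64(45.036260710229), np.float64(54.297747841270336), np.float64(61.764779945523685), np.float64(59.21840644204849)]
66 60 [np.float64(1.7371556130683177), np.float64(12.875110786871904), np.float64(11.240093708539678), np.float64(31.55359015945208), np.float64(57.856184955751544), np.float64(44.64046494332971), np.float64(70.85476406962138), np.float64(79.99964846997676), np.float64(76.31888259231276)]
80 925 [np.float64(-13.396854625540442), np.float64(12.7965826078991), np.float64(2.414299606028673), np.float64(31.6176661750707), np.float64(57.647521630922334), np.float64(45.032367383695934), np.float64(80.06885291561895), np.float64(96.58123060406538), np.float64(91.16781701425643)]
[409.8335 -62.3649  30.    ] [414.5649 -57.1101  22.9289]
1 rows x [ 0.0021 -0.0793  0.0037] [-0.0124  0.0299  0.0089]
7 rows x [-0.0196 -0.0602 -0.0156] [ 0.4546 -0.6718  0.471 ]
1 rows x [ 0.0221  0.0245 -0.0663] [0. 0. 0.]
2 rows x [ 0.0126  0.014  -0.0189] [0. 0. 0.]
```

Call:
{"op": "servo_tool", "data": {
  "deltas": [
    [0.0021,-0.079,0.0037,0,0,0,0.7],
    [-0.0196,-0.0602,-0.0156,0.455,-0.672,0.471,0.6],
    [-0.0196,-0.0602,-0.0156,0.455,-0.672,0.471,0.6],
    [-0.0196,-0.0602,-0.0156,0.455,-0.672,0.471,0.6],
    [-0.0196,-0.0602,-0.0156,0.455,-0.672,0.471,0.6]
  ]
}}

```text
time: 23.7
tool_pos: [425.4, 54.9, 136.7]
orientation: [[0.769, 0.569, 0.292], [0.505, -0.82, 0.269], [0.392, -0.059, -0.918]]
contact_force: [0.5, -0.6, 0.2]
finger_gap: 0.598
grip_force: 0.0
```

Call:
{"op": "servo_tool", "data": {
  "deltas": [
    [-0.0196,-0.0602,-0.0156,0.455,-0.672,0.471,0.6],
    [-0.0196,-0.0602,-0.0156,0.455,-0.672,0.471,0.6],
    [-0.0196,-0.0602,-0.0156,0.455,-0.672,0.471,0.6],
    [0,0,0,0,0,0,0.6],
    [0,0,0,0,0,0,0.6]
  ]
}}

```text
time: 24.32
tool_pos: [390.8, -53.9, 107.5]
orientation: [[0.58, 0.704, 0.41], [0.534, -0.709, 0.461], [0.615, -0.048, -0.787]]
contact_force: [1.2, 0.4, 0.7]
finger_gap: 0.597
grip_force: 0.0
```

```bash
python3 - <<'E'
from h import *
s=r.get_state(); print(s['joint_pos'],s['tool_pos'])
O=ori(48,45,-1); h=np.array([np.cos(np.radians(48)),np.sin(np.radians(48)),0]); 
K=np.array([427.9,-42.3,30])-h*27; T=K+O[:,2]*10
A=plan(T-O[:,2]*75+[0,0,25],O); A=plan(T-O[:,2]*40,O,None,1);A=plan(T,O,A,2)
p,d,P,X,Y,Z=casemap('wrist','w8')
m=(d>0)&(abs(P[...,0]-415)<60)&(abs(P[...,1]+52)<60)
q=P[m&(Z>54)&(Z<64)]; print(len(q),cv2.minAreaRect(q[:,:2].astype(np.float32)))
g=m&(Z>15)&(Z<50)&(p[...,0].astype(int)>p[...,2]+40); q=P[g]; print('knob',len(q),q.min(0),q.max(0),q.mean(0))
E
```

```text
[-0.8824 -0.3048  2.454   0.7087  1.2128 -0.4095] [390.777  -53.8651 107.5219]
2 rows x [-0.0078 -0.0284 -0.0044] [ 0.1968 -0.4266  0.1898]
1 rows x [ 0.0065 -0.0324 -0.0751] [ 0.3937 -0.8531  0.3797]
2 rows x [ 0.0126  0.014  -0.0189] [0. 0. 0.]
2877 ((427.9106140136719, -42.1153450012207), (22.33619499206543, 60.1531982421875), 47.825775146484375)
knob 1338 [392.7121 -78.8149  32.3542] [421.6318 -49.4427  44.6519] [405.9238 -65.1998  39.6492]
```

View pics/w8.png

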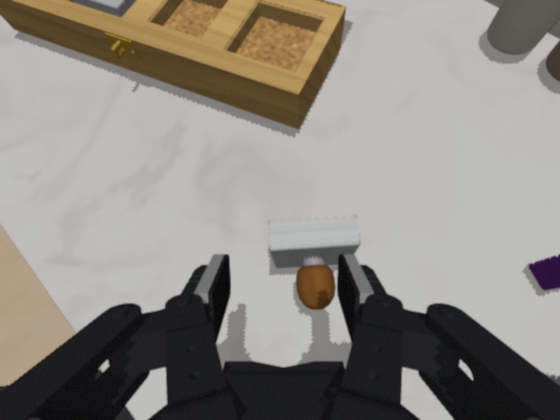

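The picture shows the stamp undisturbed (head at row 240, knob at (283,315)); the arm lags to the left, so I'll finish the approach slowly.

Call:
{"op": "servo_tool", "data": {
  "deltas": [
    [-0.004,-0.0142,-0.0022,0.0984,-0.213,0.095,0.6],
    [-0.004,-0.0142,-0.0022,0.0984,-0.213,0.095,0.6],
    [-0.004,-0.0142,-0.0022,0.0984,-0.213,0.095,0.6],
    [-0.004,-0.0142,-0.0022,0.0984,-0.213,0.095,0.6],
    [0,0,0,0,0,0,0.6]
  ]
}}

```text
time: 25.0
tool_pos: [379.7, -95.9, 101.7]
orientation: [[0.471, 0.745, 0.472], [0.528, -0.667, 0.526], [0.707, 0.002, -0.707]]
contact_force: [-0.6, 0.4, 0.2]
finger_gap: 0.601
grip_force: 0.0
```

```bash
python3 - <<'E'
from h import *
s=r.get_state(); print(s['joint_pos'],s['tool_pos'])
O=ori(48,45,-1); h=np.array([np.cos(np.radians(48)),np.sin(np.radians(48)),0]); 
K=np.array([427.9,-42.2,30])-h*27; T=K+O[:,2]*10
A=plan(T-O[:,2]*75+[0,0,25],O); A=plan(T-O[:,2]*40,O,None,2);A=plan(T,O,A,2)
E
```

```text
[-1.0551 -0.1859  2.4253  0.7679  1.3054 -0.6931] [379.6577 -95.8735 101.7261]
1 rows x [-0.0008 -0.0007 -0.001 ] [ 0.0112  0.0092 -0.0225]
2 rows x [ 0.0107  0.0119 -0.0337] [ 0.0056  0.0046 -0.0113]
2 rows x [ 0.0126  0.014  -0.0189] [0. 0. 0.]
```

Call:
{"op": "servo_tool", "data": {
  "deltas": [
    [0.0107,0.0119,-0.0337,0.006,0.005,-0.011,0.6],
    [0.0107,0.0119,-0.0337,0.006,0.005,-0.011,0.6],
    [0.0126,0.014,-0.0189,0,0,0,0.6],
    [0.0126,0.014,-0.0189,0,0,0,0.6],
    [0,0,0,0,0,0,0.5]
  ]
}}

```text
time: 25.62
tool_pos: [414.0, -55.6, 22.5]
orientation: [[0.473, 0.745, 0.471], [0.526, -0.667, 0.528], [0.707, -0.002, -0.707]]
contact_force: [0.0, -0.0, -0.6]
finger_gap: 0.5
grip_force: 0.0
```

Call:
{"op": "servo_tool", "data": {
  "deltas": [
    [0,0,0,0,0,0,0.4],
    [0,0,0,0,0,0,0],
    [0,0,0,0,0,0,0],
    [0,0,0,0,0,0,0]
  ]
}}

```text
time: 26.12
tool_pos: [414.5, -58.6, 23.6]
orientation: [[0.473, 0.742, 0.476], [0.524, -0.671, 0.525], [0.708, 0.001, -0.706]]
contact_force: [-2.5, 0.4, 7.0]
finger_gap: 0.302
grip_force: 59.1
```

Call:
{"op": "servo_tool", "data": {
  "deltas": [
    [0,0,0.01,0,0,0,0],
    [0,0,0.04,0,0,0,0],
    [0,0,0.06,0,0,0,0],
    [0,0,0.07,0,0,0,0],
    [0,0,0.03,0,0,0,0]
  ]
}}

```text
time: 26.75
tool_pos: [414.8, -59.3, 183.3]
orientation: [[0.472, 0.741, 0.477], [0.528, -0.671, 0.52], [0.706, 0.007, -0.708]]
contact_force: [0.0, 0.0, -3.1]
finger_gap: 0.306
grip_force: 59.3
```

```bash
python3 - <<'E'
from h import *
s=r.get_state(); print(s['joint_pos'],s['tool_pos'],s['finger_gap'],s['grip_force'])
F=(np.array(s['tool_pos']),np.array(s['orientation']))
O2=ori(YAW,45,1); 
R0=F[1]; rv=R.from_matrix(O2@R0.T).as_rotvec(degrees=True); print('direct',rv,np.linalg.norm(rv))
rv2=-rv/np.linalg.norm(rv)*(360-np.linalg.norm(rv))
for v in (rv,rv2):
    for t in np.linspace(0,1,7):
        M=R.from_rotvec(v*t,degrees=True).as_matrix()@R0; print(round(t,2),'z',M[:,2],'y',M[:,1])
E
```

```text
[-0.9053 -0.3806  2.3869  0.7899  1.3743 -0.4314] [414.8391 -59.3443 183.256 ] 0.3064744162601849 59.34201434254646
direct [-95.495  -63.9363 111.6939] 160.2581753214081
0.0 z [ 0.4775  0.5199 -0.7083] y [ 0.741  -0.6714  0.0067]
0.17 z [ 0.4533  0.4663 -0.7597] y [ 0.8818 -0.3586  0.3061]
0.33 z [ 0.4578  0.397  -0.7955] y [0.856  0.0451 0.5151]
0.5 z [ 0.4899  0.327  -0.8081] y [0.6689 0.4536 0.589 ]
0.67 z [ 0.5428  0.2711 -0.7949] y [0.3606 0.7796 0.512 ]
0.83 z [ 0.6052  0.2412 -0.7587] y [-0.0032  0.9537  0.3007]
1.0 z [ 0.6637  0.2438 -0.7071] y [-0.3448  0.9387  0.    ]
0.0 z [ 0.4775  0.5199 -0.7083] y [ 0.741  -0.6714  0.0067]
0.17 z [ 0.5393  0.5481 -0.6393] y [ 0.3806 -0.8359 -0.3956]
0.33 z [ 0.6168  0.5255 -0.586 ] y [-0.0717 -0.7038 -0.7067]
0.5 z [ 0.6847  0.4595 -0.5657] y [-0.4674 -0.3187 -0.8246]
0.67 z [ 0.7206  0.3717 -0.5853] y [-0.6767  0.1932 -0.7105]
0.83 z [ 0.7128  0.291  -0.6382] y [-0.6308  0.6638 -0.4018]
1.0 z [ 0.6637  0.2438 -0.7071] y [-0.3448  0.9387  0.    ]
```

```bash
cat >> h.py <<'E'
def held_ps(pk,Opk,S): return np.asarray(Opk).T@(np.asarray(S)-np.asarray(pk))
E
python3 - <<'E'
from h import *
h=np.array([np.cos(np.radians(48)),np.sin(np.radians(48)),0]); O=ori(48,45,-1)
ps=held_ps([414.5,-58.0,23.6],O,np.array([427.9,-42.2,30])+h*11); print(ps)
O2=ori(YAW,45,1); T=case(-1,-135,38)-O2@ps; print('place TCP',T)
plan(T+[0,0,60],O2,None,21)
E
```

```text
[26.9465 -0.6141 17.8955]
place TCP [547.506  113.1175  69.708 ]
21 rows x [ 0.0084  0.0109 -0.0034] [-0.5684 -0.3806  0.6648]
```

Call:
{"op": "servo_tool", "data": {
  "deltas": [
    [0.0084,0.0109,0,-0.5684,-0.3806,0.6648,0],
    [0.0084,0.0109,0,-0.5684,-0.3806,0.6648,0],
    [0.0084,0.0109,0,-0.5684,-0.3806,0.6648,0],
    [0.0084,0.0109,0,-0.5684,-0.3806,0.6648,0],
    [0.0084,0.0109,0,-0.5684,-0.3806,0.6648,0]
  ]
}}

```text
time: 27.38
tool_pos: [445.6, -17.2, 180.2]
orientation: [[-0.03, 0.894, 0.447], [0.878, -0.19, 0.439], [0.477, 0.406, -0.779]]
contact_force: [-0.3, -0.2, -2.7]
finger_gap: 0.303
grip_force: 59.2
```

Call:
{"op": "servo_tool", "data": {
  "deltas": [
    [0.0084,0.0109,0,-0.5684,-0.3806,0.6648,0],
    [0.0084,0.0109,0,-0.5684,-0.3806,0.6648,0],
    [0.0084,0.0109,0,-0.5684,-0.3806,0.6648,0],
    [0.0084,0.0109,0,-0.5684,-0.3806,0.6648,0],
    [0.0084,0.0109,0,-0.5684,-0.3806,0.6648,0]
  ]
}}

```text
time: 28.0
tool_pos: [477.0, 23.7, 180.2]
orientation: [[-0.52, 0.707, 0.479], [0.853, 0.4, 0.335], [0.045, 0.583, -0.811]]
contact_force: [-0.2, 0.1, -1.3]
finger_gap: 0.298
grip_force: 59.2
```

Call:
{"op": "servo_tool", "data": {
  "deltas": [
    [0.0084,0.0109,0,-0.5684,-0.3806,0.6648,0],
    [0.0084,0.0109,0,-0.5684,-0.3806,0.6648,0],
    [0.0084,0.0109,0,-0.5684,-0.3806,0.6648,0],
    [0.0084,0.0109,0,-0.5684,-0.3806,0.6648,0],
    [0.0084,0.0109,0,-0.5684,-0.3806,0.6648,0]
  ]
}}

```text
time: 28.62
tool_pos: [508.4, 64.6, 180.1]
orientation: [[-0.788, 0.262, 0.557], [0.463, 0.849, 0.256], [-0.406, 0.46, -0.79]]
contact_force: [0.3, -0.9, -2.5]
finger_gap: 0.303
grip_force: 59.2
```

Call:
{"op": "servo_tool", "data": {
  "deltas": [
    [0.0084,0.0109,0,-0.5684,-0.3806,0.6648,0],
    [0.0084,0.0109,0,-0.5684,-0.3806,0.6648,0],
    [0.0084,0.0109,0,-0.5684,-0.3806,0.6648,0],
    [0.0084,0.0109,0,-0.5684,-0.3806,0.6648,0],
    [0.0084,0.0109,0,-0.5684,-0.3806,0.6648,0]
  ]
}}

```text
time: 29.25
tool_pos: [539.8, 105.5, 180.0]
orientation: [[-0.719, -0.251, 0.648], [-0.125, 0.964, 0.235], [-0.683, 0.088, -0.725]]
contact_force: [-0.2, 0.7, -1.7]
finger_gap: 0.304
grip_force: 59.2
```

```bash
python3 - <<'E'
from h import *
s=r.get_state(); print(s['joint_pos'],s['tool_pos'],s['finger_gap'],s['grip_force'],s['contact_force'])
O2=ori(YAW,45,1); T=np.array([547.5,113.1,69.7])
plan(T+[0,0,75],O2)
E
```

```text
[-0.1811 -0.289   2.3194  0.7339  0.546  -2.5001] [539.828  105.4979 180.0263] 0.30421271933660654 59.230342358350754 [-0.1575  0.7349 -1.7114]
1 rows x [ 0.0102  0.0101 -0.0471] [-0.5403 -0.389   0.6865]
```

Call:
{"op": "servo_tool", "data": {
  "deltas": [
    [0.005,0.005,-0.022,-0.27,-0.195,0.343,0],
    [0.005,0.005,-0.022,-0.27,-0.195,0.343,0],
    [0,0,0,0,0,0,0]
  ]
}}

```text
time: 29.62
tool_pos: [545.9, 116.4, 150.4]
orientation: [[-0.673, -0.338, 0.658], [-0.24, 0.941, 0.239], [-0.7, 0.003, -0.715]]
contact_force: [0.3, -0.2, -2.6]
finger_gap: 0.303
grip_force: 59.3
```

```bash
cat >> h.py <<'E'
def heldcheck(name,yc,half):
    p,d,P,X,Y,Z=casemap('wrist',name)
    m=((d>0)&(Z>33)&(Z<43)&(abs(X)<45)&(abs(Y)<185)).astype(np.uint8); n,l,st,c=cv2.connectedComponentsWithStats(m)
    for k in range(1,n):
        if st[k,4]>150: print('floor',st[k,4],X[l==k].min(),X[l==k].max(),Y[l==k].min(),Y[l==k].max())
    g=p.astype(int); gray=(g.max(2)-g.min(2)<45)&(g.max(2)>60)
    m=(d>0)&gray&(Z>60)&(Z<180)&(abs(X)<55)&(abs(Y-yc)<50)
    for z0 in range(60,170,6):
        k=m&(Z>=z0)&(Z<z0+6)
        if k.sum()>15: print('held z',z0,k.sum(),X[k].min(),X[k].max(),Y[k].min(),Y[k].max())
    return p,d,P,X,Y,Z,m
E
python3 - <<'E'
from h import *
s=r.get_state(); print(s['joint_pos'],s['tool_pos'],s['finger_gap'])
O2=ori(YAW,45,1); T=np.array([547.5,113.1,69.7]); plan(T+[0,0,75],O2)
heldcheck('w9',-135,30)
E
```

```text
[-0.1523 -0.2048  2.3228  0.8566  0.4601 -2.7407] [545.9427 116.4253 150.3868] 0.30258164141072236
1 rows x [ 0.0021 -0.0044 -0.0076] [ 0.0056 -0.079   0.0515]
floor 7675 -26.570714311854726 34.61717830447213 -168.19316867725405 -101.62453991889876
floor 5105 -20.942677705748324 29.216875651521985 -68.98895664785441 -15.585967145712077
held z 114 153 -30.68867043269776 -27.19461065512462 -158.568945470594 -101.04631784910967
held z 120 1554 -31.98405115027444 -27.58030069385025 -160.92811826632027 -100.80793250053266
held z 126 1723 -31.786210273613836 -27.942903313433536 -160.68238819838953 -100.52950041011412
held z 132 1859 -31.66349929853673 -27.64803615718891 -160.58715556102774 -100.54734536794525
held z 138 5404 -31.291011585496534 27.036831484259615 -160.2480433510547 -100.74351217928219
held z 144 375 -12.167214446393023 0.24238338578006546 -154.88956731338584 -105.74088686953307
held z 150 226 -15.731524221533684 -3.0358995933470023 -156.94932428986507 -103.9007783963729
held z 156 253 -21.67294744762837 -4.767435744865673 -156.85988990486376 -103.75376561435228
held z 162 312 -28.342999836329735 5.026411669295282 -156.76657382902917 -103.70733235937121
held z 168 228 -34.89897000972465 1.6818841989394533 -156.6933269334172 -88.1230474345633
```

View pics/w9.png

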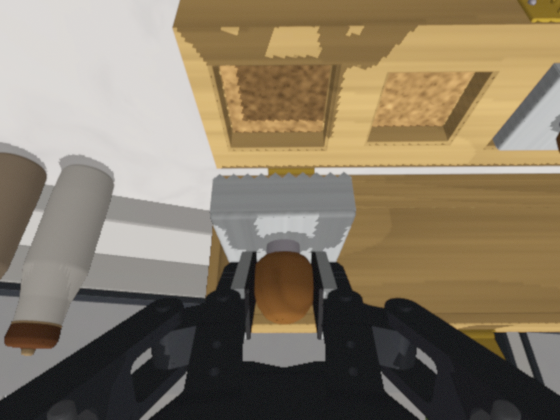

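```bash
python3 - <<'E'
from h import *
ps=np.array([26.95,-0.6,17.9])
O2=ori(YAW,38,1); T=case(0,-135.5,41.7)-O2@ps; print(T)
A=plan(T+[0,0,75],O2,None,3); A=plan(T+[0,0,22],O2,A,2); A=plan(T,O2,A,4)
E
```

```text
[552.2044 114.2957  72.3975]
3 rows x [ 0.0025 -0.0008 -0.0018] [-0.0961  0.2524  0.0175]
2 rows x [ 0.      0.     -0.0353] [0. 0. 0.]
4 rows x [ 0.      0.     -0.0073] [0. 0. 0.]
```

Call:
{"op": "servo_tool", "data": {
  "deltas": [
    [0.0025,-0.0008,-0.0018,-0.096,0.252,0.018,0],
    [0.0025,-0.0008,-0.0018,-0.096,0.252,0.018,0],
    [0.0025,-0.0008,-0.0018,-0.096,0.252,0.018,0],
    [0,0,0,0,0,0,0]
  ]
}}

```text
time: 30.18
tool_pos: [553.8, 113.9, 149.5]
orientation: [[-0.737, -0.344, 0.581], [-0.272, 0.939, 0.212], [-0.619, -0.002, -0.786]]
contact_force: [-0.1, -0.2, -1.9]
finger_gap: 0.304
grip_force: 59.3
```

```bash
python3 - <<'E'
from h import *
s=r.get_state(); print(s['joint_pos'],s['tool_pos'],s['finger_gap'])
ps=np.array([26.95,-0.6,17.9])
O2=ori(YAW,38,1); T=case(0,-135.5,41.7)-O2@ps; plan(T+[0,0,75],O2)
heldcheck(None,-135,30)
E
```

```text
[-0.1312 -0.1603  2.2482  0.607   0.5252 -2.5035] [553.8049 113.8525 149.482 ] 0.3040430137784175
1 rows x [-0.0021  0.0006 -0.0028] [0.0026 0.0299 0.0025]
floor 8089 -26.770735449943906 33.98051112903638 -168.13760447747381 -101.57703372650711
floor 5429 -22.785866983456543 28.747010490548895 -69.10455652360598 -15.27700009505776
held z 120 812 -27.432870212231226 -23.562393802579713 -166.53733918442614 -106.34287681923908
held z 126 1704 -27.66101154843593 -23.854118247407733 -166.41080423168387 -106.09096007387942
held z 132 1976 -27.047170484933073 31.06664434702834 -166.35509593424607 -105.91197484695807
held z 138 6154 -26.3200277450197 26.253059736789485 -165.83914121402097 -105.93743892009091
held z 144 386 -23.526020112689565 6.546396589858435 -164.0710628858062 -110.81638039517887
held z 150 227 -7.200322973990455 3.7823266445974912 -162.265603438418 -108.99091435975635
held z 156 226 -11.930891324113409 3.3384234556792785 -161.9932637381877 -108.77690702769057
held z 162 264 -16.403738767751214 12.811127192222818 -162.08377522224552 -108.8579798049407
held z 168 303 -22.625550575662068 10.581094359059138 -161.711632045002 -109.62198725115493
```

Call:
{"op": "servo_tool", "data": {
  "deltas": [
    [-0.0008,0.0007,-0.03,0,0,0,0],
    [-0.0007,0.0006,-0.03,0,0,0,0],
    [0,0,-0.012,0,0,0,0],
    [0,0,-0.008,0,0,0,0],
    [0,0,-0.008,0,0,0,0]
  ]
}}

```text
time: 30.85
tool_pos: [552.0, 115.1, 82.4]
orientation: [[-0.739, -0.344, 0.58], [-0.271, 0.939, 0.212], [-0.617, -0.001, -0.787]]
contact_force: [0.2, -0.7, -1.3]
finger_gap: 0.304
grip_force: 59.3
```

Call:
{"op": "servo_tool", "data": {
  "deltas": [
    [0,0,-0.006,0,0,0,0],
    [0,0,-0.006,0,0,0,0],
    [0,0,0,0,0,0,0]
  ]
}}

```text
time: 31.22
tool_pos: [551.7, 117.0, 75.7]
orientation: [[-0.743, -0.342, 0.576], [-0.272, 0.94, 0.207], [-0.612, -0.003, -0.791]]
contact_force: [-4.5, -3.2, -0.1]
finger_gap: 0.304
grip_force: 60.1
```

Call:
{"op": "servo_tool", "data": {
  "deltas": [
    [0,0,-0.002,0,0,0,0],
    [0,0,0,0,0,0,0.4],
    [0,0,0,0,0,0,0.5],
    [0,0,0,0,0,0,0.6],
    [-0.01,-0.004,0.013,0,0,0,0.6]
  ]
}}

```text
time: 31.85
tool_pos: [544.4, 114.7, 84.4]
orientation: [[-0.744, -0.341, 0.575], [-0.271, 0.94, 0.208], [-0.611, -0.001, -0.792]]
contact_force: [-0.2, 0.4, 0.1]
finger_gap: 0.608
grip_force: 0.0
```

Call:
{"op": "servo_tool", "data": {
  "deltas": [
    [-0.035,-0.013,0.045,0,0,0,0.6],
    [-0.035,-0.013,0.06,0,0,0,0.6],
    [0,0,0,0,0,0,0.6]
  ]
}}

```text
time: 32.22
tool_pos: [494.2, 94.2, 170.0]
orientation: [[-0.735, -0.34, 0.586], [-0.272, 0.94, 0.205], [-0.621, -0.009, -0.784]]
contact_force: [-0.4, 0.4, -0.3]
finger_gap: 0.598
grip_force: 0.0
```

```bash
python3 - <<'E'
from h import *
s=r.get_state(); print(s['joint_pos'],s['tool_pos'],s['time'])
p,d,P,X,Y,Z=casemap('wrist')
g=p.astype(int); gray=(g.max(2)-g.min(2)<40)
for yc in (-135,45):
    m=(d>0)&(abs(Y-yc)<33)&(abs(X)<33)&(Z>50)
    k=m&gray&(Z<72); q=np.c_[X[k],Y[k],Z[k]]
    if len(q)>50:
        c,*_=np.linalg.lstsq(np.c_[q[:,:2]-[0,yc],np.ones(len(q))],q[:,2],rcond=None); print(yc,len(q),'plane',c,q.min(0),q.max(0))
    k=m&~gray&(Z>75); print('  knob',k.sum(),[ (A[k].min(),A[k].max()) for A in (X,Y,Z)] if k.sum() else '')
E
```

```text
[-0.2082 -0.4026  2.3896  0.569   0.6389 -2.5022] [494.1603  94.1612 169.9631] 32.225
-135 3559 plane [ 0.0578 -0.0032 58.8712] [ -29.8051 -162.4966   50.0051] [  31.2813 -102.556    71.9037]
  knob 1006 [(np.float64(-13.040505140296345), np.float64(8.513276127734562)), (np.float64(-145.7344477130517), np.float64(-118.60391527564074)), (np.float64(75.01608269311316), np.float64(95.88464462849433))]
45 3951 plane [ 0.0467  0.0406 58.634 ] [-32.3835  14.0877  50.0055] [28.1378 74.5082 71.8348]
  knob 1218 [(np.float64(-15.619901016938845), np.float64(8.102568599106604)), (np.float64(30.376992947594307), np.float64(56.21638649005211)), (np.float64(75.01050292861507), np.float64(95.76351928558307))]
```

```bash
python3 - <<'E'
from h import *
s=r.get_state(); F=(np.array(s['tool_pos']),np.array(s['orientation']))
O=ori(53.65,45,-1); h=np.array([np.cos(np.radians(53.65)),np.sin(np.radians(53.65)),0])
T=np.array([453.5,-214.3,25])-h*27+O[:,2]*10; print(T)
pre=T-O[:,2]*75+[0,0,60]; print(pre)
A=plan(pre,O,F,22)
rv=R.from_matrix(O@F[1].T).as_rotvec()
for t in np.linspace(0,1,5): M=R.from_rotvec(rv*t).as_matrix()@F[1]; print(M[:,2],M[:,1])
E
```

```text
[ 441.6878 -230.351    17.9289]
[ 410.2543 -273.0644  130.9619]
22 rows x [-0.005  -0.0223 -0.0022] [ 0.4805  0.3568 -0.647 ]
[ 0.5814  0.2058 -0.7872] [-0.3405  0.9402 -0.0057]
[ 0.4658  0.2492 -0.8491] [0.1893 0.9092 0.3708]
[ 0.38    0.3573 -0.8532] [0.6836 0.5129 0.5193]
[ 0.3617  0.4825 -0.7977] [ 0.9243 -0.074   0.3744]
[ 0.4191  0.5695 -0.7071] [ 0.8054 -0.5927  0.    ]
```

Call:
{"op": "servo_tool", "data": {
  "deltas": [
    [-0.005,-0.0223,-0.0022,0.48,0.357,-0.647,0.6],
    [-0.005,-0.0223,-0.0022,0.48,0.357,-0.647,0.6],
    [-0.005,-0.0223,-0.0022,0.48,0.357,-0.647,0.6],
    [-0.005,-0.0223,-0.0022,0.48,0.357,-0.647,0.6],
    [-0.005,-0.0223,-0.0022,0.48,0.357,-0.647,0.6]
  ]
}}

```text
time: 32.9
tool_pos: [472.6, 11.5, 153.0]
orientation: [[-0.873, 0.143, 0.467], [0.285, 0.926, 0.249], [-0.396, 0.351, -0.849]]
contact_force: [0.0, 0.7, 0.9]
finger_gap: 0.604
grip_force: 0.0
```

Call:
{"op": "servo_tool", "data": {
  "deltas": [
    [-0.005,-0.0223,-0.0022,0.48,0.357,-0.647,0.6],
    [-0.005,-0.0223,-0.0022,0.48,0.357,-0.647,0.6],
    [-0.005,-0.0223,-0.0022,0.48,0.357,-0.647,0.6],
    [-0.005,-0.0223,-0.0022,0.48,0.357,-0.647,0.6],
    [-0.005,-0.0223,-0.0022,0.48,0.357,-0.647,0.6]
  ]
}}

```text
time: 33.52
tool_pos: [454.0, -72.1, 144.9]
orientation: [[-0.691, 0.611, 0.385], [0.722, 0.6, 0.344], [-0.02, 0.516, -0.856]]
contact_force: [-0.1, 0.2, -0.2]
finger_gap: 0.603
grip_force: 0.0
```

Call:
{"op": "servo_tool", "data": {
  "deltas": [
    [-0.005,-0.0223,-0.0022,0.48,0.357,-0.647,0.6],
    [-0.005,-0.0223,-0.0022,0.48,0.357,-0.647,0.6],
    [-0.005,-0.0223,-0.0022,0.48,0.357,-0.647,0.6],
    [-0.005,-0.0223,-0.0022,0.48,0.357,-0.647,0.6],
    [-0.005,-0.0223,-0.0022,0.48,0.357,-0.647,0.6]
  ]
}}

```text
time: 34.15
tool_pos: [435.4, -155.7, 136.6]
orientation: [[-0.27, 0.894, 0.357], [0.884, 0.083, 0.459], [0.381, 0.44, -0.813]]
contact_force: [-0.5, -0.1, -0.1]
finger_gap: 0.6
grip_force: 0.0
```

Call:
{"op": "servo_tool", "data": {
  "deltas": [
    [-0.005,-0.0223,-0.0022,0.48,0.357,-0.647,0.6],
    [-0.005,-0.0223,-0.0022,0.48,0.357,-0.647,0.6],
    [-0.005,-0.0223,-0.0022,0.48,0.357,-0.647,0.6],
    [-0.005,-0.0223,-0.0022,0.48,0.357,-0.647,0.6],
    [-0.005,-0.0223,-0.0022,0.48,0.357,-0.647,0.6]
  ]
}}

```text
time: 34.78
tool_pos: [416.8, -239.2, 128.2]
orientation: [[0.237, 0.888, 0.393], [0.712, -0.434, 0.552], [0.661, 0.149, -0.736]]
contact_force: [0.1, -0.2, -0.2]
finger_gap: 0.597
grip_force: 0.0
```

Call:
{"op": "servo_tool", "data": {
  "deltas": [
    [-0.005,-0.0223,-0.0022,0.48,0.357,-0.647,0.6],
    [-0.005,-0.0223,-0.0022,0.48,0.357,-0.647,0.6],
    [0,0,0,0,0,0,0.6]
  ]
}}

```text
time: 35.15
tool_pos: [409.2, -273.0, 125.0]
orientation: [[0.419, 0.804, 0.423], [0.563, -0.595, 0.573], [0.713, -0.002, -0.702]]
contact_force: [0.1, 0.1, -0.7]
finger_gap: 0.599
grip_force: 0.0
```

```bash
python3 - <<'E'
from h import *
s=r.get_state(); print(s['joint_pos'],s['tool_pos'])
p,d,P,X,Y,Z=casemap('wrist','w10')
m=(d>0)&(abs(P[...,0]-447)<60)&(abs(P[...,1]+222)<60)
q=P[m&(Z>44)&(Z<56)]; rc=cv2.minAreaRect(q[:,:2].astype(np.float32)); print(len(q),rc)
g=m&(Z>10)&(Z<46)&(p[...,0].astype(int)>p[...,2]+40); q=P[g]; print('knob',len(q),q.min(0),q.max(0),q.mean(0))
az=rc[2]; O=ori(az,45,-1); h=np.array([np.cos(np.radians(az)),np.sin(np.radians(az)),0])
T=np.r_[rc[0],25]-h*27+O[:,2]*10; print(T)
A=plan(T-O[:,2]*40,O); A=plan(T,O,A,2)
E
```

```text
[-1.1664  0.1862  2.0006  0.6665  1.4597 -0.7808] [ 409.1943 -273.0096  125.006 ]
1572 ((453.1430358886719, -214.1970672607422), (22.82581329345703, 50.044578552246094), 54.12632369995117)
knob 989 [ 420.6105 -254.6625   25.8006] [ 449.4012 -223.9006   39.5277] [ 433.4897 -241.1869   34.0798]
[ 441.4647 -230.3457   17.9289]
2 rows x [ 0.0104  0.0127 -0.0528] [-0.0245  0.0117  0.0361]
2 rows x [ 0.011   0.0153 -0.0189] [0. 0. 0.]
```

Call:
{"op": "servo_tool", "data": {
  "deltas": [
    [0.0104,0.0127,-0.0528,-0.025,0.012,0.036,0.6],
    [0.0104,0.0127,-0.0528,-0.025,0.012,0.036,0.6],
    [0.011,0.0153,-0.0189,0,0,0,0.6],
    [0.011,0.0153,-0.0189,0,0,0,0.6],
    [0,0,0,0,0,0,0.5]
  ]
}}

```text
time: 35.83
tool_pos: [441.9, -229.4, 19.3]
orientation: [[0.414, 0.811, 0.414], [0.575, -0.585, 0.572], [0.706, 0.001, -0.708]]
contact_force: [-0.2, -0.7, -0.4]
finger_gap: 0.5
grip_force: 0.0
```

Call:
{"op": "servo_tool", "data": {
  "deltas": [
    [0,0,0,0,0,0,0.4],
    [0,0,0,0,0,0,0],
    [0,0,0,0,0,0,0],
    [0,0,0,0,0,0,0]
  ]
}}

```text
time: 36.33
tool_pos: [442.0, -232.1, 20.6]
orientation: [[0.414, 0.809, 0.417], [0.575, -0.587, 0.569], [0.706, 0.004, -0.709]]
contact_force: [-3.2, -2.5, 6.0]
finger_gap: 0.305
grip_force: 59.4
```

Call:
{"op": "servo_tool", "data": {
  "deltas": [
    [0,0,0.01,0,0,0,0],
    [0,0,0.04,0,0,0,0],
    [0,0,0.06,0,0,0,0],
    [0,0,0.07,0,0,0,0],
    [0,0,0.03,0,0,0,0]
  ]
}}

```text
time: 36.95
tool_pos: [442.0, -231.7, 179.9]
orientation: [[0.413, 0.81, 0.417], [0.578, -0.587, 0.567], [0.704, 0.006, -0.71]]
contact_force: [-0.2, 0.1, -1.9]
finger_gap: 0.301
grip_force: 59.1
```

```bash
python3 - <<'E'
from h import *
s=r.get_state(); print(s['joint_pos'],s['tool_pos'],s['finger_gap'],s['grip_force'])
F=(np.array(s['tool_pos']),np.array(s['orientation']))
az=54.1; O=ori(az,45,-1); h=np.array([np.cos(np.radians(az)),np.sin(np.radians(az)),0])
ps=held_ps([441.5,-231.0,18.8],O,np.array([453.1,-214.2,25])+h*11); print(ps)
for tilt in (42,45):
    O2=ori(YAW,tilt,1); T=case(0,134.5,38)-O2@ps; print('place TCP',T)
    plan(np.r_[T[:2],180],O2,F,25)
E
```

```text
[-1.0665  0.0597  2.0138  0.696   1.4873 -0.6553] [ 442.048  -231.7494  179.9322] 0.30102896410174046 59.13757726550102
[26.5947 -0.4546 17.8266]
place TCP [456.9216 366.78    69.0431]
25 rows x [0.0008 0.0319 0.    ] [-0.4364 -0.328   0.5522]
place TCP [455.3865 366.2161  69.4106]
25 rows x [0.0007 0.0319 0.    ] [-0.4495 -0.338   0.5399]
```

Call:
{"op": "servo_tool", "data": {
  "deltas": [
    [0.0007,0.0319,0,-0.4495,-0.338,0.54,0],
    [0.0007,0.0319,0,-0.4495,-0.338,0.54,0],
    [0.0007,0.0319,0,-0.4495,-0.338,0.54,0],
    [0.0007,0.0319,0,-0.4495,-0.338,0.54,0],
    [0.0007,0.0319,0,-0.4495,-0.338,0.54,0]
  ]
}}

```text
time: 37.58
tool_pos: [443.8, -110.3, 176.8]
orientation: [[-0.012, 0.92, 0.391], [0.852, -0.195, 0.486], [0.523, 0.339, -0.782]]
contact_force: [0.9, 0.4, -0.4]
finger_gap: 0.302
grip_force: 58.9
```

Call:
{"op": "servo_tool", "data": {
  "deltas": [
    [0.0007,0.0319,0,-0.4495,-0.338,0.54,0],
    [0.0007,0.0319,0,-0.4495,-0.338,0.54,0],
    [0.0007,0.0319,0,-0.4495,-0.338,0.54,0],
    [0.0007,0.0319,0,-0.4495,-0.338,0.54,0],
    [0.0007,0.0319,0,-0.4495,-0.338,0.54,0]
  ]
}}

```text
time: 38.2
tool_pos: [446.3, 9.3, 176.7]
orientation: [[-0.434, 0.799, 0.417], [0.881, 0.278, 0.384], [0.191, 0.533, -0.824]]
contact_force: [0.1, -0.0, -1.4]
finger_gap: 0.305
grip_force: 59.0
```

Call:
{"op": "servo_tool", "data": {
  "deltas": [
    [0.0007,0.0319,0,-0.4495,-0.338,0.54,0],
    [0.0007,0.0319,0,-0.4495,-0.338,0.54,0],
    [0.0007,0.0319,0,-0.4495,-0.338,0.54,0],
    [0.0007,0.0319,0,-0.4495,-0.338,0.54,0],
    [0.0007,0.0319,0,-0.4495,-0.338,0.54,0]
  ]
}}

```text
time: 38.83
tool_pos: [448.8, 128.9, 176.7]
orientation: [[-0.73, 0.481, 0.485], [0.654, 0.697, 0.294], [-0.197, 0.532, -0.824]]
contact_force: [-0.5, -0.6, -1.0]
finger_gap: 0.297
grip_force: 59.0
```

Call:
{"op": "servo_tool", "data": {
  "deltas": [
    [0.0007,0.0319,0,-0.4495,-0.338,0.54,0],
    [0.0007,0.0319,0,-0.4495,-0.338,0.54,0],
    [0.0007,0.0319,0,-0.4495,-0.338,0.54,0],
    [0.0007,0.0319,0,-0.4495,-0.338,0.54,0],
    [0.0007,0.0319,0,-0.4495,-0.338,0.54,0]
  ]
}}

```text
time: 39.45
tool_pos: [451.3, 248.4, 176.6]
orientation: [[-0.816, 0.06, 0.576], [0.239, 0.941, 0.241], [-0.527, 0.334, -0.782]]
contact_force: [-0.6, -1.1, -1.1]
finger_gap: 0.304
grip_force: 59.0
```

Call:
{"op": "servo_tool", "data": {
  "deltas": [
    [0.0007,0.0319,0,-0.4495,-0.338,0.54,0],
    [0.0007,0.0319,0,-0.4495,-0.338,0.54,0],
    [0.0007,0.0319,0,-0.4495,-0.338,0.54,0],
    [0.0007,0.0319,0,-0.4495,-0.338,0.54,0],
    [0.0007,0.0319,0,-0.4495,-0.338,0.54,0]
  ]
}}

```text
time: 40.08
tool_pos: [454.0, 367.7, 176.5]
orientation: [[-0.666, -0.343, 0.663], [-0.245, 0.939, 0.24], [-0.705, -0.003, -0.709]]
contact_force: [0.4, -0.6, -0.8]
finger_gap: 0.304
grip_force: 59.0
```

```bash
python3 - <<'E'
from h import *
s=r.get_state(); print(s['joint_pos'],s['tool_pos'],s['finger_gap'])
O2=ori(YAW,45,1); T=np.array([455.4,366.2,70.5]); plan(T+[0,0,75],O2)
E
```

```text
[ 0.549  -0.151   2.2238 -0.4537  0.3279 -0.9983] [454.0303 367.7084 176.4918] 0.30424434899276886
1 rows x [ 0.0018 -0.002  -0.0413] [ 0.0266 -0.014   0.0126]
```

Call:
{"op": "servo_tool", "data": {
  "deltas": [
    [0.0009,-0.001,-0.02,0.013,-0.007,0.006,0],
    [0.0009,-0.001,-0.02,0.013,-0.007,0.006,0],
    [0,0,0,0,0,0,0]
  ]
}}

```text
time: 40.45
tool_pos: [454.7, 364.8, 144.9]
orientation: [[-0.667, -0.342, 0.662], [-0.242, 0.94, 0.242], [-0.704, 0.002, -0.71]]
contact_force: [0.0, 0.3, -1.1]
finger_gap: 0.301
grip_force: 59.2
```

```bash
python3 - <<'E'
from h import *
s=r.get_state(); print(s['joint_pos'],s['tool_pos'],s['finger_gap'])
O2=ori(YAW,45,1); T=np.array([455.4,366.2,70.5]); plan(T+[0,0,75],O2)
heldcheck('w11',135,25)
E
```

```text
[ 0.5405 -0.0917  2.2405 -0.5504  0.2568 -0.8976] [454.7427 364.849  144.9294] 0.30096276307441494
1 rows x [0.0009 0.0018 0.0008] [-0.001  -0.0285  0.0193]
floor 5355 -19.405799143570167 29.423116998771455 106.95559772857155 163.34758958461853
floor 1598 -16.17917460814603 29.480326166465392 -66.34645437351789 -25.985397669730794
held z 108 103 -23.932133044282295 -19.9909934850977 108.37239204045179 157.89966097851732
held z 114 1190 -24.369644170354224 -20.7201470308192 108.32714561693662 158.36715356419123
held z 120 1334 -24.303103449023613 -20.73951318462889 108.32930330643795 158.62363224624568
held z 126 1428 -24.365439975793542 -20.950418080958954 108.46131026504307 158.76318580840226
held z 132 3529 -24.27811931872288 25.980340703423312 108.76076105660869 158.51437443139733
held z 138 361 -9.819148902676437 1.056904204836157 113.17968405502725 153.69849065620124
held z 144 241 -15.5312950914588 -0.9565535264080659 107.82426414258197 160.64523948935332
held z 150 258 -21.36213686292292 -1.1922479634511058 107.85260887879708 160.6551215821227
held z 156 324 -27.176214512922677 4.804537079024482 107.736303654492 160.82653172247575
held z 162 249 -34.27918214009331 3.3462848143453483 93.52683354500326 175.44953262944827
held z 168 121 -40.1527086819528 -1.749441320419022 87.24380842562097 181.00619052733765
```

```bash
python3 - <<'E'
from h import *
ps=np.array([26.6,-.45,17.8])
O2=ori(YAW,37,1); T=case(-0.6,135.2,38+1.1+3.5)-O2@ps; print(T)
A=plan(T+[0,0,70],O2,None,3); plan(T,O2,A,1)
E
```

```text
[458.6493 368.1555  72.824 ]
3 rows x [ 0.0014  0.0013 -0.0015] [-0.1181  0.3083  0.0065]
1 rows x [ 0.      0.     -0.0933] [0. 0. 0.]
```

Call:
{"op": "servo_tool", "data": {
  "deltas": [
    [0.0014,0.0013,-0.0015,-0.118,0.308,0.007,0],
    [0.0014,0.0013,-0.0015,-0.118,0.308,0.007,0],
    [0.0014,0.0013,-0.0015,-0.118,0.308,0.007,0],
    [0,0,0,0,0,0,0]
  ]
}}

```text
time: 41.0
tool_pos: [460.3, 369.1, 145.5]
orientation: [[-0.747, -0.345, 0.568], [-0.274, 0.939, 0.21], [-0.606, 0.001, -0.796]]
contact_force: [-0.4, 0.2, -0.7]
finger_gap: 0.304
grip_force: 59.2
```

```bash
python3 - <<'E'
from h import *
s=r.get_state(); print(s['joint_pos'],s['tool_pos'],s['finger_gap'])
O2=ori(YAW,37,1); plan([458.65,368.16,142.8],O2)
heldcheck(None,135,25)
E
```

```text
[ 0.5305 -0.0595  2.1606 -0.2704  0.4106 -1.1788] [460.3396 369.1414 145.5304] 0.3041095065431933
1 rows x [-0.0023 -0.0013 -0.0036] [-0.02    0.0316 -0.0007]
floor 2112 -19.77577767982075 29.28009567278512 -68.35100140701167 -25.731639732210386
floor 5675 -21.788936594604525 29.10965107229864 106.85483372974429 163.37528561952124
held z 114 314 -20.990625144289798 -17.17863107948889 110.24727389971201 160.27428838030377
held z 120 1275 -20.719562453204304 -17.45209733014326 110.39355861258286 160.53576442672272
held z 126 1396 -20.28475696645666 30.03409209763274 110.45146464178038 160.49246549929984
held z 132 3712 -19.278664427761264 29.51320959170662 110.58512582454196 160.74520644926957
held z 138 1119 -19.118232923103577 7.27931137420316 111.35526885399288 159.74853115402325
held z 144 258 -4.891617589978884 6.787560019149424 109.88732036724736 162.88080362548678
held z 150 217 -9.442624081349559 6.144481707065791 109.74235642778714 162.86914213662172
held z 156 252 -14.241377722529474 13.245426578887743 109.78126595634498 162.8684444582645
held z 162 299 -18.871009128680228 13.933321146426824 109.80921873142896 162.98012177214807
held z 168 191 -24.632212634663116 7.688916088846518 95.09300957972532 178.1479642270247
```

Call:
{"op": "servo_tool", "data": {
  "deltas": [
    [-0.0016,-0.0007,-0.03,0,0,0,0],
    [-0.0012,-0.0006,-0.03,0,0,0,0],
    [0,0,-0.012,0,0,0,0],
    [0,0,-0.008,0,0,0,0],
    [0,0,-0.006,0,0,0,0]
  ]
}}

```text
time: 41.68
tool_pos: [457.6, 368.0, 79.7]
orientation: [[-0.748, -0.345, 0.567], [-0.275, 0.938, 0.209], [-0.604, 0.001, -0.797]]
contact_force: [-0.0, -0.6, -0.4]
finger_gap: 0.306
grip_force: 59.2
```

Call:
{"op": "servo_tool", "data": {
  "deltas": [
    [0,0,-0.005,0,0,0,0],
    [0,0,-0.002,0,0,0,0],
    [0,0,0,0,0,0,0]
  ]
}}

```text
time: 42.05
tool_pos: [457.1, 367.7, 73.9]
orientation: [[-0.749, -0.345, 0.566], [-0.275, 0.939, 0.209], [-0.603, 0.0, -0.798]]
contact_force: [-1.1, 0.5, -2.8]
finger_gap: 0.304
grip_force: 59.4
```

Call:
{"op": "servo_tool", "data": {
  "deltas": [
    [0,0,-0.002,0,0,0,0],
    [0,0,-0.001,0,0,0,0],
    [0,0,0,0,0,0,0.4],
    [0,0,0,0,0,0,0.5],
    [0,0,0,0,0,0,0.6]
  ]
}}

```text
time: 42.68
tool_pos: [457.4, 367.8, 71.9]
orientation: [[-0.748, -0.345, 0.567], [-0.275, 0.939, 0.209], [-0.604, 0.0, -0.797]]
contact_force: [0.7, 0.9, 0.3]
finger_gap: 0.601
grip_force: 0.0
```

Call:
{"op": "servo_tool", "data": {
  "deltas": [
    [-0.01,-0.004,0.013,0,0,0,0.6],
    [-0.035,-0.013,0.045,0,0,0,0.6],
    [-0.025,-0.009,0.06,0,0,0,0.6],
    [0,0,0,0,0,0,0.6]
  ]
}}

```text
time: 43.18
tool_pos: [406.0, 349.5, 165.4]
orientation: [[-0.743, -0.346, 0.572], [-0.273, 0.938, 0.213], [-0.611, 0.002, -0.792]]
contact_force: [0.8, 0.0, 0.3]
finger_gap: 0.603
grip_force: 0.0
```

```bash
cat >> h.py <<'E'
def placed():
    p,d,P,X,Y,Z=casemap('wrist'); g=p.astype(int); gray=(g.max(2)-g.min(2)<40)
    for yc in (-135,-45,45,135):
        m=(d>0)&(abs(Y-yc)<33)&(abs(X)<33)&(Z>50); k=m&gray&(Z<72)
        if k.sum()>50: print(yc,k.sum(),'head',[(A[k].min(),A[k].max(),np.median(A[k])) for A in (X,Y,Z)])
        k=m&~gray&(Z>75)
        if k.sum()>50: print('  knob',k.sum(),[(A[k].min(),A[k].max()) for A in (X,Y,Z)])
E
python3 - <<'E'
from h import *
s=r.get_state(); print(s['joint_pos'],s['tool_pos'],s['time'])
placed()
E
```

```text
[ 0.5581 -0.2441  2.2797 -0.2714  0.4736 -1.1638] [405.9504 349.5362 165.4484] 43.175
-135 102 head [(np.float64(16.656898501962175), np.float64(30.744629696309097), np.float64(25.644958184121485)), (np.float64(-107.12027265432403), np.float64(-102.01216818898162), np.float64(-102.66068854977084)), (np.float64(50.88714815286252), np.float64(59.74881279797171), np.float64(56.067374401135154))]
45 3952 head [(np.float64(-32.98416466928488), np.float64(28.564500791782713), np.float64(-15.687164160744189)), (np.float64(15.328848455363536), np.float64(75.64750342935442), np.float64(52.333082900520196)), (np.float64(50.001642946960374), np.float64(71.80797683983656), np.float64(58.93535315139438))]
  knob 1127 [(np.float64(-16.013996183404124), np.float64(7.98011182418451)), (np.float64(32.90773080141638), np.float64(59.230736897452864)), (np.float64(75.02480570768864), np.float64(95.71694417785429))]
135 2571 head [(np.float64(-25.284662357552563), np.float64(27.59899769920388), np.float64(-12.419178183571134)), (np.float64(108.64274587754484), np.float64(159.4096742876331), np.float64(134.31245134209925)), (np.float64(50.005613715567534), np.float64(71.68597225709789), np.float64(58.84639768542837))]
  knob 1058 [(np.float64(-13.576227362247765), np.float64(8.498007029771168)), (np.float64(120.94743257738342), np.float64(147.77416219842024)), (np.float64(75.02877276323377), np.float64(95.71361246229455))]
```

All three stamps are seated flat (head tops at about 59 mm, knob tops at about 96 mm). Next, shutting the lid; I'll check for obstacles behind it first.

```bash
python3 - <<'E'
from h import *
p,d,P,X,Y,Z=casemap('side')
for rc in ((350,297),(345,285),(343,265),(350,240),(380,245),(338,243),(302,234)): print('px',rc,P[rc],'case',X[rc],Y[rc])
# lid angle: front face points near pulls / edges
for yc in (-150,-60,60,150):
    k=(d>0)&(abs(Y-yc)<15)&(Z>120)&(Z<200)&(X>40)&(X<170)
    if k.sum()>5: print(yc,k.sum(),'X',X[k].min(),X[k].max(),'Z',Z[k].min(),Z[k].max(),'z at maxX',Z[k][X[k].argmax()],'z at minX',Z[k][X[k].argmin()])
print('other stamps:'); 
for t in ('large_stamp_1','small_stamp_1'):
    for k in r.mark_of('side',t):
        a=np.round(k['centre']).astype(int); print(t,k['conf'],a,P[a[0],a[1]])
Ro=ori(YAW,0,1); s=r.get_state(); q=np.array(s['tool_pos'])
A=plan(np.r_[q[:2],250],Ro); A=plan(case(154,143,250),Ro,A); A=plan(case(154,143,126),Ro,A)
E
```

```text
px (350, 297) [569.3774 586.9707 227.7337] case 189.3179167207008 302.8662952910652
px (345, 285) [598.5478 587.9961 269.7572] case 217.05297837402418 293.77061562983283
px (343, 265) [643.9193 577.4324 271.6355] case 255.99957348335508 268.21036486433763
px (350, 240) [703.3037 579.3263 255.2499] case 312.3951762092063 249.51199598835032
px (380, 245) [702.4625 588.3825  79.6578] case 314.72821173044287 258.30289795075794
px (338, 243) [697.8716 445.9882  17.5228] case 261.32026342795166 126.22404455654754
px (302, 234) [712.3627 352.2529  60.33  ] case 242.60215439486834 33.24052649935704
-150 173 X 61.724850397392395 115.1125066483331 Z 123.53844849548568 173.15134344038233 z at maxX 160.31304446936497 z at minX 163.92739741368837
-60 180 X 60.55389780874255 115.99935345603808 Z 120.19782316222313 173.2781387268144 z at maxX 162.381765894527 z at minX 161.72637905738065
60 209 X 59.266062942136365 115.16323442045879 Z 120.87765414808632 172.44856622860334 z at maxX 160.7016404891706 z at minX 158.37489402637152
150 230 X 59.603300547471775 115.2972976227321 Z 121.84229588898734 173.0309303529575 z at maxX 163.20898097926943 z at minX 160.25845070598552
other stamps:
large_stamp_1 0.57 [274 313] [471.3842 291.6859  57.4621]
large_stamp_1 0.51 [227 258] [619.0731 172.0812 162.0568]
small_stamp_1 0.78 [299 326] [448.9969 380.1826  60.8211]
small_stamp_1 0.76 [106 324] [ 300.8124 -435.1789   48.1713]
small_stamp_1 0.71 [167 263] [ 565.8455 -195.1831    6.6774]
5 rows x [0.     0.     0.0243] [-0.3185  0.8676 -0.0004]
4 rows x [0.0624 0.0257 0.    ] [0. 0. 0.]
2 rows x [ 0.      0.     -0.0827] [0. 0. 0.]
```

The lid reads about 1.6 rad, just past upright. I'll nudge it further open first, then shut it.

```bash
python3 - <<'E'
from h import *
Ro=ori(YAW,0,1)
A=plan(case(15,140,175),Ro); A=plan(case(15,140,146),Ro,A,1); A=plan(case(78,140,144),Ro,A,5); A=plan(case(40,140,146),Ro,A,1); A=plan(case(60,140,260),Ro,A)
A=plan(case(152,143,250),Ro,A); A=plan(case(160,143,126),Ro,A)
E
```

```text
5 rows x [0.0154 0.007  0.0043] [-0.3185  0.8676 -0.0004]
1 rows x [ 0.      0.     -0.0387] [0. 0. 0.]
5 rows x [ 0.0158  0.0058 -0.0005] [0. 0. 0.]
1 rows x [-0.0476 -0.0175  0.0027] [0. 0. 0.]
2 rows x [0.0125 0.0046 0.076 ] [0. 0. 0.]
2 rows x [ 0.0569  0.023  -0.0067] [0. 0. 0.]
3 rows x [ 0.0033  0.0012 -0.0551] [0. 0. 0.]
```

Call:
{"op": "servo_tool", "data": {
  "deltas": [
    [0.0154,0.007,0.0043,-0.3185,0.8676,0,0],
    [0.0154,0.007,0.0043,-0.3185,0.8676,0,0],
    [0.0154,0.007,0.0043,-0.3185,0.8676,0,0],
    [0.0154,0.007,0.0043,-0.3185,0.8676,0,0],
    [0.0154,0.007,0.0043,-0.3185,0.8676,0,0]
  ]
}}

```text
time: 44.0
tool_pos: [462.7, 374.2, 174.4]
orientation: [[-0.939, -0.345, -0.005], [-0.345, 0.939, -0.001], [0.005, 0.0, -1.0]]
contact_force: [-0.4, -0.6, -0.3]
finger_gap: -0.0
grip_force: 0.0
```

Call:
{"op": "servo_tool", "data": {
  "deltas": [
    [0,0,-0.0387,0,0,0,0],
    [0.0158,0.0058,-0.0005,0,0,0,0],
    [0.0158,0.0058,-0.0005,0,0,0,0],
    [0.0158,0.0058,-0.0005,0,0,0,0],
    [0.0158,0.0058,-0.0005,0,0,0,0]
  ]
}}

```text
time: 44.62
tool_pos: [509.9, 391.9, 145.7]
orientation: [[-0.939, -0.345, 0.001], [-0.345, 0.939, 0.001], [-0.001, 0.001, -1.0]]
contact_force: [-3.4, -0.6, -1.9]
finger_gap: 0.0
grip_force: 1.5
```

Call:
{"op": "servo_tool", "data": {
  "deltas": [
    [0.0158,0.0058,-0.0005,0,0,0,0],
    [0,0,0,0,0,0,0]
  ]
}}

```text
time: 44.88
tool_pos: [522.9, 396.5, 145.7]
orientation: [[-0.939, -0.345, 0.004], [-0.345, 0.939, 0.002], [-0.004, 0.001, -1.0]]
contact_force: [0.9, -0.3, -0.8]
finger_gap: 0.001
grip_force: 0.0
```

```bash
python3 - <<'E'
from h import *
s=r.get_state(); print(s['tool_pos'],s['contact_force'],s['joint_pos'])
p,d,P,X,Y,Z=casemap('side')
for yc in (-150,-60):
    k=(d>0)&(abs(Y-yc)<15)&(Z>120)&(Z<200)&(X>40)&(X<190); q=np.c_[X[k],Z[k]]; t=q[:,1]>140
    print(yc,k.sum(),'X',X[k].min(),X[k].max(),'Z',Z[k].min(),Z[k].max(),'slope',np.polyfit(q[t,0],q[t,1],1))
E
```

```text
[522.8543 396.5294 145.683 ] [ 0.8916 -0.2549 -0.8188] [ 0.4763  0.3401  1.6046  0.0003  1.1926 -1.4466]
-150 147 X 87.95321552011352 141.34768300204334 Z 136.03397652947842 167.35041197788246 slope [ -0.2955 187.223 ]
-60 154 X 90.71828101462769 141.33779086742737 Z 138.89963604377817 165.860524090858 slope [ -0.3248 190.5496]
```

Slope shows the lid at 1.87 rad. Now going behind it to push it shut.

Call:
{"op": "servo_tool", "data": {
  "deltas": [
    [-0.0476,-0.0175,0.0027,0,0,0,0],
    [0.0125,0.0046,0.076,0,0,0,0],
    [0.0125,0.0046,0.076,0,0,0,0],
    [0.0569,0.023,-0.0067,0,0,0,0],
    [0.0569,0.023,-0.0067,0,0,0,0]
  ]
}}

```text
time: 45.55
tool_pos: [591.9, 425.5, 254.7]
orientation: [[-0.938, -0.345, 0.008], [-0.345, 0.938, 0.004], [-0.009, 0.001, -1.0]]
contact_force: [0.2, -0.1, 0.2]
finger_gap: -0.001
grip_force: 0.0
```

Call:
{"op": "servo_tool", "data": {
  "deltas": [
    [0.01,0.0037,0,0,0,0,0],
    [0,0,-0.055,0,0,0,0],
    [0,0,-0.055,0,0,0,0],
    [0,0,-0.055,0,0,0,0],
    [0,0,0,0,0,0,0]
  ]
}}

```text
time: 46.18
tool_pos: [594.7, 426.1, 123.9]
orientation: [[-0.939, -0.345, -0.004], [-0.345, 0.939, -0.002], [0.005, -0.0, -1.0]]
contact_force: [-0.2, -0.3, -0.0]
finger_gap: -0.006
grip_force: 0.0
```

```bash
python3 - <<'E'
from h import *
s=r.get_state(); print(s['tool_pos'],s['contact_force'],s['joint_pos'])
Ro=ori(YAW,0,1)
def t(f): c,n=np.cos(f),np.sin(f); return case(55-85*c+65*n,143,54+85*n+54*c-4)
A=plan(t(1.75),Ro,None,4)
for f in np.linspace(1.75,0.05,19)[1:]: A=plan(t(f),Ro,A,1)
print(A[0])
E
```

```text
[594.7432 426.0507 123.9242] [-0.2022 -0.3357 -0.0362] [ 0.467   0.5309  1.3902  0.0004  1.2253 -1.4565]
4 rows x [-0.0074 -0.0027  0.    ] [ 0.0032 -0.008  -0.0008]
1 rows x [-0.0089 -0.0033  0.0081] [0. 0. 0.]
1 rows x [-0.0097 -0.0036  0.0072] [0. 0. 0.]
1 rows x [-0.0105 -0.0038  0.0062] [0. 0. 0.]
1 rows x [-0.0111 -0.0041  0.0051] [0. 0. 0.]
1 rows x [-0.0116 -0.0043  0.004 ] [0. 0. 0.]
1 rows x [-0.012  -0.0044  0.0028] [0. 0. 0.]
1 rows x [-0.0123 -0.0045  0.0017] [0. 0. 0.]
1 rows x [-0.0125 -0.0046  0.0005] [0. 0. 0.]
1 rows x [-0.0126 -0.0046 -0.0007] [0. 0. 0.]
1 rows x [-0.0126 -0.0046 -0.0019] [0. 0. 0.]
1 rows x [-0.0125 -0.0046 -0.0031] [0. 0. 0.]
1 rows x [-0.0122 -0.0045 -0.0042] [0. 0. 0.]
1 rows x [-0.0119 -0.0044 -0.0053] [0. 0. 0.]
1 rows x [-0.0114 -0.0042 -0.0064] [0. 0. 0.]
1 rows x [-0.0109 -0.004  -0.0074] [0. 0. 0.]
1 rows x [-0.0102 -0.0037 -0.0083] [0. 0. 0.]
1 rows x [-0.0095 -0.0035 -0.0092] [0. 0. 0.]
1 rows x [-0.0086 -0.0032 -0.01  ] [0. 0. 0.]
[421.7816 362.4429 108.1807]
```

Call:
{"op": "servo_tool", "data": {
  "deltas": [
    [-0.0074,-0.0027,0,0,0,0,0],
    [-0.0074,-0.0027,0,0,0,0,0],
    [-0.0074,-0.0027,0,0,0,0,0],
    [-0.0074,-0.0027,0,0,0,0,0],
    [-0.0089,-0.0033,0.0081,0,0,0,0]
  ]
}}

```text
time: 46.8
tool_pos: [576.5, 419.8, 144.3]
orientation: [[-0.938, -0.344, 0.025], [-0.344, 0.939, 0.013], [-0.028, 0.003, -1.0]]
contact_force: [11.5, 4.3, 10.1]
finger_gap: -0.003
grip_force: 6.3
```

Call:
{"op": "servo_tool", "data": {
  "deltas": [
    [-0.0097,-0.0036,0.0072,0,0,0,0],
    [-0.0105,-0.0038,0.0062,0,0,0,0],
    [-0.0111,-0.0041,0.0051,0,0,0,0],
    [-0.0116,-0.0043,0.004,0,0,0,0],
    [-0.012,-0.0044,0.0028,0,0,0,0]
  ]
}}

```text
time: 47.42
tool_pos: [532.5, 403.7, 161.0]
orientation: [[-0.938, -0.345, 0.018], [-0.345, 0.939, 0.009], [-0.02, 0.002, -1.0]]
contact_force: [5.4, 2.1, 9.0]
finger_gap: 0.002
grip_force: 4.2
```

Call:
{"op": "servo_tool", "data": {
  "deltas": [
    [-0.0123,-0.0045,0.0017,0,0,0,0],
    [-0.0125,-0.0046,0.0005,0,0,0,0],
    [-0.0126,-0.0046,-0.0007,0,0,0,0],
    [-0.0126,-0.0046,-0.0019,0,0,0,0],
    [-0.0125,-0.0046,-0.0031,0,0,0,0]
  ]
}}

```text
time: 48.05
tool_pos: [483.6, 385.9, 156.5]
orientation: [[-0.939, -0.345, 0.013], [-0.345, 0.939, 0.007], [-0.014, 0.002, -1.0]]
contact_force: [1.0, 1.2, 8.1]
finger_gap: -0.002
grip_force: 3.2
```

Call:
{"op": "servo_tool", "data": {
  "deltas": [
    [-0.0122,-0.0045,-0.0042,0,0,0,0],
    [-0.0119,-0.0044,-0.0053,0,0,0,0],
    [-0.0114,-0.0042,-0.0064,0,0,0,0],
    [-0.0109,-0.004,-0.0074,0,0,0,0],
    [-0.0102,-0.0037,-0.0083,0,0,0,0]
  ]
}}

```text
time: 48.68
tool_pos: [439.2, 369.6, 129.7]
orientation: [[-0.939, -0.345, 0.007], [-0.345, 0.939, 0.004], [-0.008, 0.002, -1.0]]
contact_force: [-0.9, -0.5, 3.7]
finger_gap: 0.001
grip_force: 1.6
```

Call:
{"op": "servo_tool", "data": {
  "deltas": [
    [-0.0095,-0.0035,-0.0092,0,0,0,0],
    [-0.0086,-0.0032,-0.01,0,0,0,0],
    [0,0,-0.003,0,0,0,0],
    [0,0,-0.003,0,0,0,0],
    [0,0,0,0,0,0,0]
  ]
}}

```text
time: 49.3
tool_pos: [423.9, 363.4, 108.0]
orientation: [[-0.939, -0.345, -0.001], [-0.345, 0.939, -0.0], [0.001, 0.0, -1.0]]
contact_force: [-6.0, -4.1, 9.8]
finger_gap: 0.004
grip_force: 4.7
```

```bash
python3 - <<'E'
from h import *
s=r.get_state(); print(s['tool_pos'],s['contact_force'],s['joint_pos'])
p,d,P,X,Y,Z=casemap('side','s12')
for yc in (-150,-60,60):
    k=(d>0)&(abs(Y-yc)<15)&(Z>80)&(Z<200)&(X>-65)&(X<70); q=np.c_[X[k],Z[k]]
    print(yc,k.sum(),'X',X[k].min(),X[k].max(),'Z',np.percentile(Z[k],[2,50,98]))
E
```

```text
[423.8911 363.359  107.9779] [-6.0134 -4.111   9.8   ] [ 0.5055  0.1799  1.8772  0.0003  1.0854 -1.4178]
-150 284 X -58.953161019841126 53.00849216970041 Z [ 88.066  107.5959 114.8508]
-60 322 X -57.247515832320595 52.98040178248174 Z [ 89.3495 107.9165 114.4296]
60 306 X -43.77118539588334 52.954420971997784 Z [ 87.4614 108.1319 114.1638]
```

```bash
python3 - <<'E'
from h import *
Ro=ori(YAW,0,1); s=r.get_state(); q=np.array(s['tool_pos'])
A=plan(q+[0,0,100],Ro); O=ori(YAW,20,1); plan(case(-95,0,205),O,A)
E
```

```text
2 rows x [0.     0.     0.0667] [ 0.0009 -0.003  -0.0013]
3 rows x [-0.0075 -0.0705 -0.0013] [ 0.2873 -0.7822  0.    ]
```

Call:
{"op": "servo_tool", "data": {
  "deltas": [
    [0,0,0.0667,0,0,0,0],
    [0,0,0.0667,0,0,0,0.4],
    [-0.0075,-0.0705,-0.0013,0.287,-0.782,0,1],
    [-0.0075,-0.0705,-0.0013,0.287,-0.782,0,1],
    [-0.0075,-0.0705,-0.0013,0.287,-0.782,0,1]
  ]
}}

```text
time: 49.98
tool_pos: [407.8, 203.9, 204.7]
orientation: [[-0.879, -0.346, 0.327], [-0.325, 0.938, 0.12], [-0.348, -0.001, -0.937]]
contact_force: [-0.4, -1.4, 1.0]
finger_gap: 0.85
grip_force: 0.0
```

Call:
{"op": "servo_tool", "data": {
  "deltas": [
    [0,0,0,0,0,0,1],
    [0,0,0,0,0,0,1]
  ]
}}

```text
time: 50.22
tool_pos: [408.4, 205.0, 205.3]
orientation: [[-0.881, -0.344, 0.324], [-0.323, 0.939, 0.119], [-0.345, 0.0, -0.938]]
contact_force: [0.1, -0.1, 0.1]
finger_gap: 0.999
grip_force: 0.0
```

```bash
python3 - <<'E'
from h import *
s=r.get_state(); print(s['tool_pos'],s['joint_pos'])
p,d,P,X,Y,Z=casemap('wrist','w13')
for t in ('hasp_tab','hasp_pin','staple','pull_left','pull_right'):
    for k in r.mark_of('wrist',t)[:1]:
        a=np.round(k['centre']).astype(int); a=(a[0],a[1]); print(t,k['conf'],a,'case',X[a],Y[a],Z[a])
g=p.astype(int); yel=(g[...,0]-g[...,2]>90)&(d>0)&(abs(Y)<22)&(X<-62)&(X>-140)&(Z>15)&(Z<115)
q=np.c_[X[yel],Y[yel],Z[yel]]; print(len(q),q.min(0),q.max(0))
for x0 in range(-130,-60,6):
    w=q[(q[:,0]>=x0)&(q[:,0]<x0+6)]
    if len(w)>8: print(x0,len(w),'y',w[:,1].min(),w[:,1].max(),'z',np.percentile(w[:,2],[5,50,95]))
E
```

```text
[408.4344 205.0106 205.3296] [ 0.1826 -0.446   2.2733  0.071   0.9674 -1.7697]
hasp_tab 0.94 (np.int64(118), np.int64(284)) case -120.70012725594928 0.35908119512927233 81.27800565572309
hasp_pin 0.94 (np.int64(186), np.int64(287)) case -63.27468972380123 2.964892021876114 84.57768371599508
staple 0.94 (np.int64(163), np.int64(282)) case -79.91743403538794 -1.2356895890934791 75.23310321813562
pull_left 0.86 (np.int64(171), np.int64(393)) case -76.80354380782256 89.54573552388179 82.88700092127993
pull_right 0.77 (np.int64(169), np.int64(170)) case -78.4521622520402 -92.45446081175716 82.88214067451051
2044 [-129.316   -12.9708   62.0675] [-62.0075  13.0343  89.6526]
-130 207 y -11.849215410936198 11.868019617209342 z [86.228  87.5592 88.9867]
-124 142 y -11.672718818461938 11.613522724478917 z [78.62   82.1199 85.6239]
-118 113 y -11.335047650293758 11.78919826208289 z [71.347  74.8383 78.0622]
-112 106 y -11.70855054770334 11.731409624010716 z [64.3744 67.1748 70.7418]
-106 172 y -11.870535377153923 11.841237267133275 z [62.8149 64.3187 66.1783]
-100 144 y -11.908080206611064 11.926963828115406 z [65.5314 67.2964 69.3901]
-94 137 y -11.996857629122417 11.991970567472244 z [68.3904 70.1651 71.8815]
-88 187 y -12.869408795056355 12.87435943711861 z [70.9223 73.0015 74.7476]
-82 256 y -12.940807922798923 12.958653216238563 z [73.7005 75.5705 77.4692]
-76 241 y -12.970772026941134 13.034330476563666 z [76.5389 78.3403 80.1987]
-70 237 y -12.170417671712256 12.258262470856453 z [79.2258 81.2358 83.0832]
-64 102 y -12.210120332079663 12.269610713797096 z [81.8239 83.3417 85.8971]
```

View pics/w13.png

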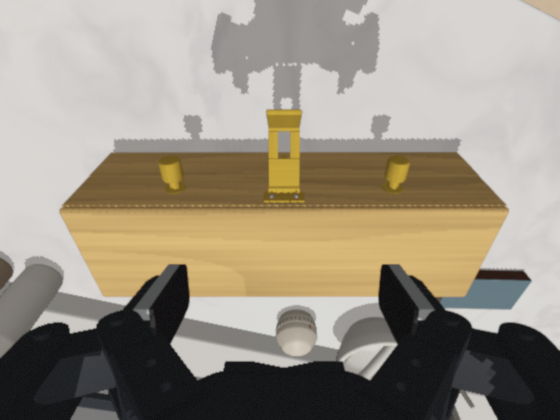

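The picture shows the lid shut and the hasp straight out at q≈1.16 (tab at (118,284), pin at (186,287)). I'll pinch the tab and swing it home.

```bash
python3 - <<'E'
from h import *
O=ori(YAW,26,1); g=lambda a: case(-60.5-61*np.sin(a),0.2,84-61*np.cos(a))+O[:,2]*11
a0=np.radians(84); a1=np.radians(16)
A=plan(g(a0)-O[:,2]*65,O); A=plan(g(a0),O,A,2)
for a in np.linspace(a0,a1,11)[1:]: A=plan(g(a),O,A,1)
print(A[0]); plan(A[0]-O[:,2]*80,O,A)
E
```

```text
2 rows x [-0.032  -0.0122 -0.0523] [ 0.1255 -0.347  -0.0074]
2 rows x [ 0.0178  0.0065 -0.0389] [0. 0. 0.]
1 rows x [ 0.0015  0.0005 -0.0095] [0. 0. 0.]
1 rows x [ 0.0025  0.0009 -0.0093] [0. 0. 0.]
1 rows x [ 0.0035  0.0013 -0.0089] [0. 0. 0.]
1 rows x [ 0.0045  0.0017 -0.0084] [0. 0. 0.]
1 rows x [ 0.0054  0.002  -0.0077] [0. 0. 0.]
1 rows x [ 0.0062  0.0023 -0.007 ] [0. 0. 0.]
1 rows x [ 0.007   0.0026 -0.0062] [0. 0. 0.]
1 rows x [ 0.0076  0.0028 -0.0053] [0. 0. 0.]
1 rows x [ 0.0081  0.003  -0.0043] [0. 0. 0.]
1 rows x [ 0.0085  0.0031 -0.0032] [0. 0. 0.]
[427.9849 212.5921  15.4763]
2 rows x [-0.0219 -0.0081  0.0479] [0. 0. 0.]
```

Call:
{"op": "servo_tool", "data": {
  "deltas": [
    [-0.032,-0.0122,-0.0523,0.126,-0.347,-0.007,0.8],
    [-0.032,-0.0122,-0.0523,0.126,-0.347,-0.007,0.6],
    [0,0,0,0,0,0,0.6],
    [0.0178,0.0065,-0.0389,0,0,0,0.6],
    [0.0178,0.0065,-0.0389,0,0,0,0.6]
  ]
}}

```text
time: 51.15
tool_pos: [388.1, 197.3, 68.3]
orientation: [[-0.843, -0.344, 0.414], [-0.309, 0.939, 0.152], [-0.441, -0.0, -0.897]]
contact_force: [-1.2, 0.4, 0.7]
finger_gap: 0.603
grip_force: 0.0
```

Call:
{"op": "servo_tool", "data": {
  "deltas": [
    [0,0,0,0,0,0,0.4],
    [0,0,0,0,0,0,0],
    [0,0,0,0,0,0,0],
    [0,0,0,0,0,0,0]
  ]
}}

```text
time: 51.65
tool_pos: [386.0, 196.7, 68.3]
orientation: [[-0.844, -0.344, 0.413], [-0.309, 0.939, 0.151], [-0.439, 0.0, -0.898]]
contact_force: [-3.1, 2.0, -2.2]
finger_gap: 0.285
grip_force: 59.1
```

Call:
{"op": "servo_tool", "data": {
  "deltas": [
    [0.0015,0.0005,-0.0095,0,0,0,0],
    [0.0025,0.0009,-0.0093,0,0,0,0],
    [0.0035,0.0013,-0.0089,0,0,0,0],
    [0.0045,0.0017,-0.0084,0,0,0,0],
    [0.0054,0.002,-0.0077,0,0,0,0]
  ]
}}

```text
time: 52.28
tool_pos: [398.1, 201.2, 34.3]
orientation: [[-0.845, -0.344, 0.41], [-0.309, 0.939, 0.151], [-0.437, 0.001, -0.9]]
contact_force: [-10.8, -3.8, 4.2]
finger_gap: 0.281
grip_force: 65.8
```

Call:
{"op": "servo_tool", "data": {
  "deltas": [
    [0.0062,0.0023,-0.007,0,0,0,0],
    [0.007,0.0026,-0.0062,0,0,0,0],
    [0.0076,0.0028,-0.0053,0,0,0,0],
    [0.0081,0.003,-0.0043,0,0,0,0],
    [0.0085,0.0031,-0.0032,0,0,0,0]
  ]
}}

```text
time: 52.9
tool_pos: [425.0, 211.2, 13.9]
orientation: [[-0.846, -0.344, 0.408], [-0.31, 0.939, 0.15], [-0.435, 0.001, -0.901]]
contact_force: [-7.9, -3.8, 0.2]
finger_gap: 0.282
grip_force: 61.3
```

Call:
{"op": "servo_tool", "data": {
  "deltas": [
    [0.003,0.001,0,0,0,0,0],
    [0,0,0,0,0,0,0]
  ]
}}

```text
time: 53.15
tool_pos: [427.0, 211.9, 13.8]
orientation: [[-0.846, -0.344, 0.407], [-0.309, 0.939, 0.15], [-0.434, 0.001, -0.901]]
contact_force: [-7.3, -2.6, -1.6]
finger_gap: 0.28
grip_force: 60.6
```

Call:
{"op": "servo_tool", "data": {
  "deltas": [
    [0,0,0,0,0,0,0.4],
    [0,0,0,0,0,0,0.6],
    [0,0,0,0,0,0,0.7],
    [-0.0219,-0.0081,0.0479,0,0,0,0.7],
    [-0.0219,-0.0081,0.0479,0,0,0,0.7]
  ]
}}

```text
time: 53.78
tool_pos: [396.6, 200.0, 87.8]
orientation: [[-0.844, -0.343, 0.411], [-0.308, 0.939, 0.151], [-0.438, 0.0, -0.899]]
contact_force: [0.6, 0.2, 0.4]
finger_gap: 0.696
grip_force: 0.0
```

Call:
{"op": "servo_tool", "data": {
  "deltas": [
    [-0.005,-0.002,0.06,0,0,0,0.7],
    [0,0,0.06,0,0,0,0.7],
    [0,0,0,0,0,0,0.7],
    [0,0,0,0,0,0,0.7]
  ]
}}

```text
time: 54.28
tool_pos: [393.0, 198.7, 177.0]
orientation: [[-0.844, -0.343, 0.412], [-0.308, 0.939, 0.151], [-0.439, 0.0, -0.899]]
contact_force: [-0.4, -0.3, 0.4]
finger_gap: 0.703
grip_force: 0.0
```

```bash
python3 - <<'E'
from h import *
s=r.get_state(); print(s['tool_pos'],s['contact_force'],s['time'])
p,d,P,X,Y,Z=casemap('wrist','w14')
g=p.astype(int); yel=(g[...,0]-g[...,2]>90)&(d>0)&(abs(Y)<10)&(X<-57)&(X>-140)&(Z>10)&(Z<115)
q=np.c_[X[yel],Y[yel],Z[yel]]
for z0 in range(12,92,6):
    w=q[(q[:,2]>=z0)&(q[:,2]<z0+6)]
    if len(w)>8: print('z',z0,len(w),'x',np.percentile(w[:,0],[5,50,95]))
k=(d>0)&(abs(X)<50)&(Y>-170)&(Y<170)&(Z>90); print('lid top',np.percentile(Z[k],[5,50,95])); f=(k)&(X<-35); print('front strip',np.median(Z[f]))
for t in ('salt_bowl','timer','measuring_spoon','matches'):
    look('side') if t=='salt_bowl' else None
    for m in r.mark_of('side',t)[:1]: print(t,m['conf'],m['centre'])
E
```

```text
[392.9791 198.7262 176.9524] [-0.3937 -0.2598  0.4057] 54.275
z 24 494 x [-93.6335 -85.4683 -74.9253]
z 30 335 x [-77.1851 -68.7486 -61.9868]
z 42 10 x [-69.2727 -68.2542 -58.8647]
z 48 39 x [-68.8448 -64.1819 -57.082 ]
z 78 29 x [-62.8201 -62.1275 -61.0279]
z 84 151 x [-62.5264 -60.5732 -58.2694]
lid top [106.4442 107.1825 107.943 ]
front strip 107.31923749740304
salt_bowl 0.82 [173.9, 324.0]
timer 0.66 [307.8, 234.0]
measuring_spoon 0.61 [270.7, 282.7]
matches 0.93 [372.4, 300.6]
```

```bash
python3 -c "
from bench import r
print(r.finish_job())"
```

```text
the job is handed in; nothing more can be done
None
```

The three stamps on the worktop (two large, one small) are each flat in a pocket of their own size, knob up; the lid is shut, the hasp is home over its staple, and I handed the job in at about 54 s.

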